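Put the loose gas-line spares away and close the case

TASK

Slide the clear cover of the spares case fully back under the bench lamp, then lay the loose flow meter and the loose gas filter flat on the floor of the compartments, each in the one that already holds another of its kind. Lay them down by hand rather than dropping them in, then slide the cover forward again until the case is fully closed. Do not knock the lamp, and leave the junction box, beaker and multimeter where they are.

Things in the scene. Friction and masses are not known exactly. Their poses are not given: they have to be found in the camera images.
- case: grey painted metal spares case, fixed, 330 (x) x 300 (y) x 60 mm, origin at the centre of its underside, x axis pointing away from the robot. Front half: two open compartments side by side, left (+y) and right (-y). Rear half (x from -9 to 165 mm): closed deck 60 mm high. Aluminium side rails 6 mm wide at |y| 144 to 150 mm rise to 72 mm
- left_floor (a point): centre of the floor of the left (+y) compartment, 8 mm above the bench; axes as the case. The floor is 150 mm (x) by 135 mm (y), the walls around rise 52 mm above it and the 6 mm divider between the compartments 35 mm
- right_floor (a point): centre of the floor of the right (-y) compartment, 8 mm above the bench; axes as the case. The floor is 150 mm (x) by 135 mm (y), the walls around rise 52 mm above it and the 6 mm divider between the compartments 35 mm
- cover (a joint): slide of the cover along the case's +x: 0 = fully closed over the compartments, 0.15 m = fully back over the deck; about 2 N of friction, stays where it is left. The cover is a flat clear plate with aluminium edge strips, 162 (x) x 284 (y) x 5 mm, underside 60 mm above the bench. Fully back it leaves case x from -159 to -15 mm open
- cover_grip (a point): point in the cover's handle, a black upright fin mid-cover, 50 mm long (case x), 16 mm thick (case y), its top 99 mm above the bench; the point is on its centre line, 10 mm below its top, 24 mm above the cover's upper face. At cover = 0 it is at case (-84, 0, 89) mm. Moves with the cover, axes as the case
- lamp: bench lamp, fixed: aluminium light bar with black end caps, 44 (x) x 430 (y) x 26 mm, underside 238 and top 266 mm above the bench, on two 16 mm posts at y = +-200 mm (feet 50 mm); origin on the bench below the bar's middle. The bar lies above the cover's handle when the cover is fully back, so there the tool must lean in under it from the robot's side
- flow_meter: loose flow meter: clear block 62 x 28 x 26 mm between two black end blocks 20 x 32 x 30 mm, a black round knob (18 mm across, 10 mm long) on the +x end; 112 mm long over all along its x; origin at the middle of the clear block, 15 mm above its underside; starts lying on the bench left or right of the case; 0.13 to 0.25 kg
- filter: loose gas filter: steel cylinder 28 mm across, 64 mm long, between two square steel flanges 34 x 34 x 10 mm, a brass nipple (12 mm across, 10 mm long) at each end; 104 mm long over all along its x; origin at its middle, 17 mm above its underside; starts lying on the bench on the other side of the case from the flow meter; 0.2 to 0.42 kg
- flow_meter_stored: a second, identical flow meter that already lies in one compartment, along the outer wall, long axis along the case's x (origin as flow_meter)
- filter_stored: a second, identical filter that already lies in the other compartment, along the outer wall, long axis along the case's x (origin as filter)
- junction_box: bystander: cast aluminium junction box 95 x 95 x 50 mm, origin at the centre of its underside
- beaker: bystander: glass beaker 72 mm across, 90 mm high, origin at the centre of its underside
- multimeter: bystander: black hand-held multimeter 75 x 150 x 40 mm lying on the left of the bench, origin at the centre of its underside
Mind the look-alikes: they are no part of the job. Leave any red look-alike of the filter alone.

How it is judged:
By the outcome, as a careful person would: the job done as asked, in the order asked, and still so for the second after the job is handed in, with the robot touching nothing.
It also fails if it takes over 72 s, if anything falls off the work surface, if the arm or the gripper's body presses on something with over 40 N, if the wrist force passes 120 N, or if a joint passes its speed limit or range.

ROBOT

A 6-joint arm with a two-finger parallel gripper is mounted at the origin on the work surface. World frame = base frame: x ahead of the robot, y to its left, z up, the work surface at z = 0. Lengths are in m, angles in rad, forces in N, time in s.
With the tool pointing down it reaches from about 0.35 to 0.925 m from the base axis. Payload 6.4 kg.
Tool frame: the origin (TCP) lies between the finger pads; the fingertips stand 11 mm ahead of it and the grasp point (between the pads) lies 8 mm behind it; y points along the fingers, x is the direction in which the jaws open and shut, and the axes are right-handed (so a half turn about y gives the same grasp; the last joint's range is limited). The gripper opens to 94 mm and grips with 3 to 60 N. Pads are 16 mm wide; open, the fingers measure 119 mm over their backs; the gripper's body (75 mm by 177 mm) begins 78 mm behind the grasp point.
Start: joints at [-1.423, 0.245, 1.558, -0, 1.339, -0.174], TCP at [0.206, -0.617, 0.216] pointing down, gripper open.
Joint ranges: [-3.13, 3.13], [-1.02, 2.26], [0.13, 2.54], [-0.95, 4.09], [0.21, 2.88], [-2.74, 2.74]. Speed limits (rad/s): [2.57, 2.57, 3.14, 3.14, 3.14, 3.14].

INTERFACE

Orientations are given as a 3x3 rotation matrix whose columns are the frame's x, y, z axes.
In Python, from bench import get_state, camera, get_calibration, hand_in gives the robot as it stands. The module is installed in compiled form; this text tells all that it offers.
- The arm moves only by the tool servo_tool, never from a script. Its argument "rows" is a list of rows, each a list of 5 numbers: the shift along the tool's x, y, z in cm, then the turn about the tool's y in degrees, then the closure, from -1 (fully open) to 1 (shut). In form: [[x, y, z, yaw, hand], ...]. A call has 1 to 10 rows; each row shifts and turns the pose as measured when the row begins, along the tool's axes as they then stand; what a row does not reach is not made up. A row lasts 1/10 s, in which the tool goes at most 50 mm and 8.59 degrees, less where a joint would pass 70% of its speed; a pose out of reach is approached as far as the arm can. A call is refused whole if a number of a shift passes 5 or a number of a turn 8.59, either way. A call with a gripper value outside its range is refused whole. The fingers move at their own pace and stop on an object; "squeeze" is the grip in N (left out, the last holds). Time passes only in rows, so rows that do not move let the fingers close. It gives the time, the measured TCP pose, the force and the opening at its end, in the units of the state.
- get_state(): the state, without advancing time (a new reading comes with each control period).
- camera(name): name is "scene" or "side" or "wrist"; returns (picture, depth): 420x560x3 uint8, blue, green, red; 420x560 float32, m along the optical axis (not along the pixel's ray), 0 where there is no reading.
- get_calibration(name): a dict with "mtx" (3x3 intrinsics, pixels), "rvec" (rotation vector, rad) and "tvec" (3), from world to camera coordinates, as OpenCV has them. Camera axes: x right, y down, z forward; pixel columns grow to the right and rows downward; lengths in m; the calibration is good to about 2 mm. A picture is of the moment at which its call begins: read the wrist's pose just before it. get_calibration takes no time and is no camera call; for the wrist camera it gives the pose at the moment of the call.
- hand_in(): hands the job in, once; it reports no verdict.
The state is a dict: "time_s": time; "qpos": joint angles; "joint_vel": joint speeds; "joint_efforts": joint torques, N m; "eef_pos": TCP position; "ee_rot": TCP orientation; "force": force on the tool from outside, world axes, zero at the start; "moment": the same for the moment, N m; "gripper_width": finger opening in m.
Only numpy, scipy, OpenCV 4.12 (cv2) and the standard library are available. Lean on these libraries where they do the work, as an engineer would, in place of code of your own. Each camera call takes 0.05 s, during which the arm holds its last target.

## Working session

There is one attempt and no reset: what is moved stays moved. The work goes in short steps, Python scripts to look and compute and a tool call to move; the robot and the scene stay as the last step left them, time stands still between calls to the robot, and variables do not carry over. Pictures are saved under pics/ and viewed, and the job is handed in when it is done.

Besides the shell and the picture viewer there is one more tool, called after "Emit:" as name(argument=value, ...) on one line, values as JSON. servo_tool: Moves the arm, as the interface text tells. Its arguments: {"type":"object","properties":{"rows":{"type":"array","items":{"type":"array","items":{"type":"number"}}},"squeeze":{"type":"number"}},"required":["rows"]}

```bash
mkdir -p pics; ls; cat > h.py <<'E'
import numpy as np, cv2
from bench import *
def shot(name,fn):
    st=get_state(); cal=get_calibration(name)
    im,d=camera(name)
    cv2.imwrite('pics/%s.png'%fn,im)
    np.savez('pics/%s.npz'%fn,im=im,d=d,K=np.array(cal['mtx']),r=np.array(cal['rvec'],float).ravel(),t=np.array(cal['tvec'],float).ravel())
    return load(fn)
def load(fn):
    z=np.load('pics/%s.npz'%fn); R=cv2.Rodrigues(z['r'])[0]
    return dict(im=z['im'],d=z['d'],K=z['K'],R=R,t=z['t'],C=-R.T@z['t'])
def plane(s,uv,z):
    uv=np.atleast_2d(uv).astype(float)
    r=(np.linalg.inv(s['K'])@np.c_[uv,np.ones(len(uv))].T).T@s['R']
    k=(z-s['C'][2])/r[:,2]
    return s['C']+k[:,None]*r
def cloud(s):
    h,w=s['d'].shape; v,u=np.mgrid[:h,:w]
    p=(np.linalg.inv(s['K'])@np.stack([u,v,np.ones_like(u)],-1).reshape(-1,3).T).T*s['d'].reshape(-1,1)
    return ((p-s['t'])@s['R']).reshape(h,w,3)
def proj(s,P):
    P=np.atleast_2d(P); c=P@s['R'].T+s['t']; q=c@s['K'].T; return q[:,:2]/q[:,2:]
E
python3 - <<'E'
from h import *
st=get_state(); print(st)
for n in ['scene','side','wrist']:
    s=shot(n,n+'0'); print(n,s['C'],s['K'][0,0],(s['d']>0).mean())
E
```

```text
pics
{'time_s': 0.0, 'qpos': array([-1.42312403e+00,  2.45774215e-01,  1.55899494e+00, -6.92537176e-06,
        1.33870034e+00, -1.74122545e-01]), 'joint_vel': array([ 5.86164855e-04, -1.40189057e-03,  1.41987177e-04,  1.02489488e-03,
       -5.51995106e-05, -8.21195939e-04]), 'joint_efforts': array([-7.40090468e-05, -4.15840816e+01, -3.14596975e+01,  6.84405444e-02,
        3.32518865e-02, -1.36153635e-04]), 'eef_pos': array([ 0.20547942, -0.61606093,  0.21538109]), 'ee_rot': array([[ 3.16271040e-01, -2.82817456e-04,  9.48668830e-01],
       [-9.48667069e-01,  1.85542187e-03,  3.16271006e-01],
       [-1.84962786e-03, -9.99998239e-01,  3.18516596e-04]]), 'force': array([-0.15487152,  0.03898346,  0.24836123]), 'moment': array([-0.02965924, -0.02890175, -0.06702265]), 'gripper_width': 0.09358514552319291}
scene [ 0.28169305 -0.80049018  1.03590474] 441.31627145961676 0.9960459183673469
side [-0.06733262  0.60231268  1.02601799] 395.47897710216927 0.9960076530612245
wrist [ 0.28244831 -0.59040961  0.38242416] 340.24474444974913 0.9959056122448979
```

View pics/scene0.png

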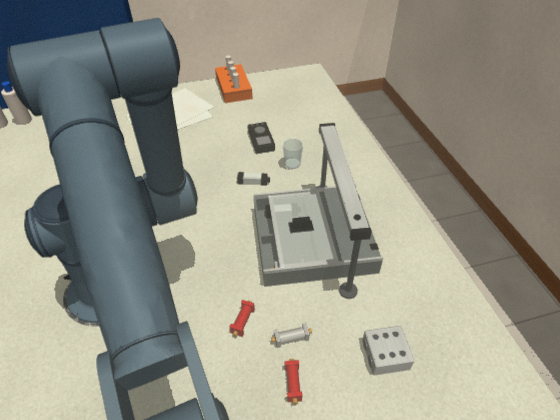

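View pics/side0.png

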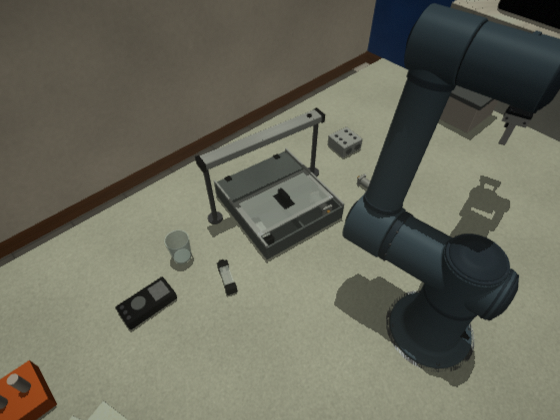

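View pics/wrist0.png

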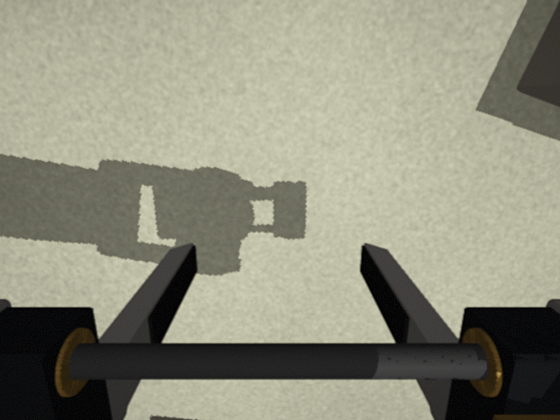

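```bash
python3 - <<'E'
from h import *
s=load('scene0'); c=s['im'][110:410,220:430]; cv2.imwrite('pics/sc_z.png',cv2.resize(c,None,fx=2,fy=2,interpolation=cv2.INTER_CUBIC)[:600])
s=load('side0'); c=s['im'][95:345,100:400]; cv2.imwrite('pics/si_z.png',cv2.resize(c,None,fx=2.4,fy=2.4,interpolation=cv2.INTER_CUBIC))
E
```

```text
(no output)
```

View pics/sc_z.png

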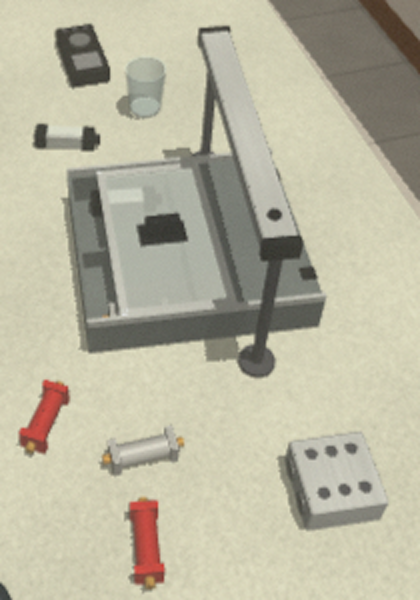

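View pics/si_z.png

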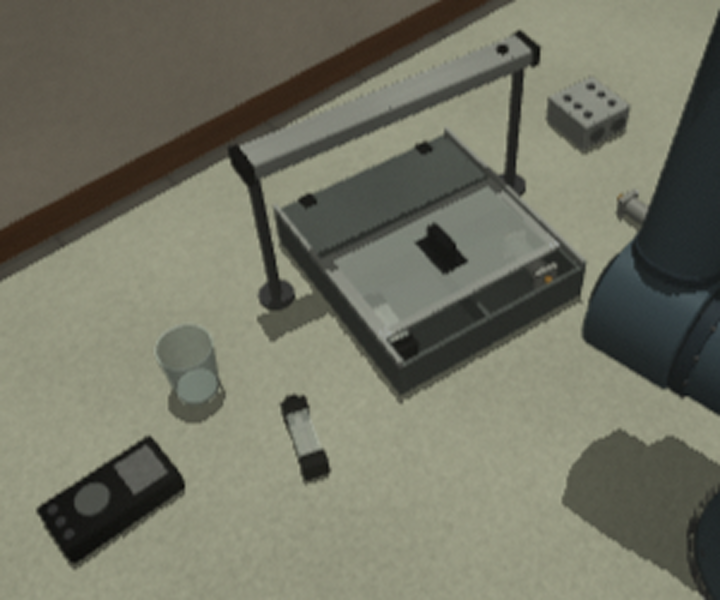

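```bash
cat >> h.py <<'E'
def ortho(names,x0,x1,y0,y1,res=0.0015,zmax=0.15,zmin=-1):
    # image: up=+x, left=+y
    H=int((x1-x0)/res);W=int((y1-y0)/res); im=np.zeros((H,W,3),np.uint8); zm=np.full((H,W),-9.)
    for n in names:
        s=load(n); P=cloud(s).reshape(-1,3); c=s['im'].reshape(-1,3); ok=(s['d'].reshape(-1)>0)&(P[:,2]<zmax)&(P[:,2]>zmin)
        P=P[ok];c=c[ok]
        r=((x1-P[:,0])/res).astype(int); q=((y1-P[:,1])/res).astype(int)
        k=(r>=0)&(r<H)&(q>=0)&(q<W); r,q,P,c=r[k],q[k],P[k],c[k]
        o=np.argsort(P[:,2]); im[r[o],q[o]]=c[o]; zm[r[o],q[o]]=P[o,2]
    return im,zm
E
python3 - <<'E'
from h import *
for n in ['scene0','side0']:
    s=load(n); P=cloud(s).reshape(-1,3); 
    # lamp bar points
    b=(P[:,2]>0.225)&(P[:,2]<0.30)&(P[:,0]>0.45)&(P[:,0]<0.9)&(abs(P[:,1])<0.45)
    Q=P[b]; print(n,b.sum(),Q.min(0),Q.max(0),np.median(Q,0), np.histogram(Q[:,2],8))
    tt=Q[Q[:,2]>0.255]; r=cv2.minAreaRect((tt[:,:2]*1000).astype(np.float32)); print(r)
    # case rim points 
    b=(P[:,2]>0.05)&(P[:,2]<0.085)&(P[:,0]>0.35)&(P[:,0]<0.9)&(abs(P[:,1])<0.25)
    Q=P[b]; r=cv2.minAreaRect((Q[:,:2]*1000).astype(np.float32)); print('case',b.sum(),r)
im,zm=ortho(['scene0','side0'],0.3,0.9,-0.45,0.45)
cv2.imwrite('pics/o0.png',im)
E
```

```text
scene0 2228 [ 0.61498216 -0.21166454  0.22643863] [0.72959088 0.22211814 0.27182193] [ 0.66177473 -0.04749234  0.26469767] (array([   3,    4,   42,   88,   95,  107, 1424,  465]), array([0.22643863, 0.23211154, 0.23778446, 0.24345737, 0.24913028,
       0.25480319, 0.26047611, 0.26614902, 0.27182193]))
((672.39111328125, 5.7690582275390625), (436.3601379394531, 47.231719970703125), 80.9155044555664)
case 6795 ((606.874267578125, 12.593536376953125), (413.24945068359375, 331.4792785644531), 81.97742462158203)
side0 2087 [ 0.61807446 -0.21313852  0.22774275] [0.73364952 0.22169133 0.27562541] [0.67102075 0.02861147 0.26718944] (array([   4,    0,   52,  177,  215,  202, 1130,  307]), array([0.22774275, 0.23372808, 0.23971342, 0.24569875, 0.25168408,
       0.25766941, 0.26365475, 0.26964008, 0.27562541]))
((674.8680419921875, 3.5647430419921875), (435.100341796875, 51.212921142578125), 80.84649658203125)
case 6200 ((610.5946655273438, 14.879638671875), (414.20037841796875, 336.312255859375), 81.58128356933594)
```

View pics/o0.png

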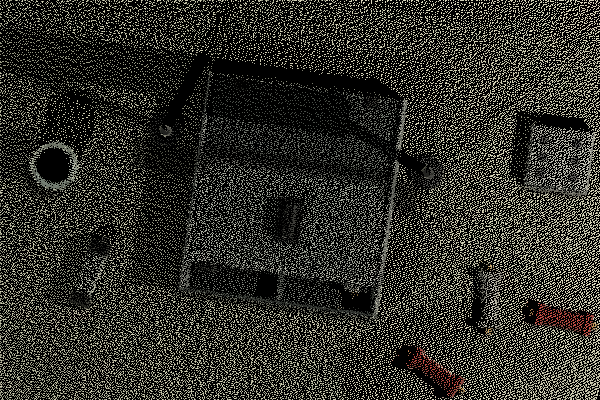

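```bash
python3 - <<'E'
from h import *
th=np.deg2rad(-9.1)
ex=np.array([np.cos(th),np.sin(th)]); ey=np.array([-ex[1],ex[0]])
c0=np.array([0.606,0.012])
for n in ['scene0','side0']:
    s=load(n); P=cloud(s).reshape(-1,3)
    X=(P[:,:2]-c0)@ex; Y=(P[:,:2]-c0)@ey; Z=P[:,2]
    m=(abs(X)<0.25)&(abs(Y)<0.25)&(Z<0.11)
    X,Y,Z=X[m],Y[m],Z[m]
    # rail profile over y: fraction of z>.066
    for lo,hi in [(-.17,-.13),(.13,.17)]:
        k=(Y>lo)&(Y<hi)&(Z>.0665)&(Z<.08)&(abs(X)<.15)
        p=np.polyfit(X[k],Y[k],1); print(n,'rail',k.sum(),p,np.percentile(Y[k],[5,50,95]))
    # lid heights
    k=(abs(Y)<.13)
    for a in np.arange(-.18,.19,.01):
        kk=k&(X>a)&(X<a+.01)&(Z<.08); 
        print(round(a,3),kk.sum(),np.round(np.percentile(Z[kk],[10,50,90]),3) if kk.any() else '', end=' | ')
    k=(Z>.085)&(Z<.105)&(abs(Y)<.08); print('\nhandle',k.sum(),np.percentile(X[k],[2,50,98]),np.percentile(Y[k],[2,50,98]))
E
```

```text
scene0 rail 328 [ 0.0128042  -0.14649385] [-0.15271869 -0.1474892  -0.13637625]
scene0 rail 208 [0.01720579 0.14398654] [0.1337276  0.14425256 0.15038007]
-0.18 221 [-0.004 -0.001  0.002] | -0.17 281 [-0.003  0.022  0.06 ] | -0.16 158 [0.005 0.009 0.059] | -0.15 191 [0.005 0.008 0.024] | -0.14 198 [0.005 0.008 0.03 ] | -0.13 228 [0.005 0.01  0.041] | -0.12 296 [0.007 0.064 0.067] | -0.11 228 [0.062 0.064 0.066] | -0.1 229 [0.062 0.064 0.066] | -0.09 227 [0.062 0.064 0.067] | -0.08 231 [0.062 0.064 0.067] | -0.07 225 [0.062 0.064 0.067] | -0.06 201 [0.062 0.064 0.067] | -0.05 200 [0.062 0.064 0.068] | -0.04 200 [0.062 0.064 0.068] | -0.03 198 [0.062 0.065 0.068] | -0.02 198 [0.062 0.064 0.067] | -0.01 219 [0.062 0.064 0.067] | 0.0 221 [0.062 0.064 0.067] | 0.01 225 [0.062 0.064 0.067] | 0.02 228 [0.062 0.064 0.066] | 0.03 221 [0.063 0.065 0.068] | 0.04 184 [0.057 0.061 0.066] | 0.05 226 [0.056 0.059 0.062] | 0.06 221 [0.057 0.059 0.062] | 0.07 220 [0.057 0.059 0.062] | 0.08 217 [0.056 0.059 0.062] | 0.09 172 [0.057 0.059 0.061] | 0.1 16 [0.055 0.058 0.061] | 0.11 37 [0.057 0.059 0.06 
[... 962 characters left out ...]
5 0.068 0.071] | -0.01 147 [0.065 0.068 0.07 ] | 0.0 165 [0.065 0.067 0.07 ] | 0.01 166 [0.065 0.068 0.07 ] | 0.02 170 [0.065 0.068 0.07 ] | 0.03 175 [0.065 0.068 0.071] | 0.04 117 [0.066 0.068 0.07 ] | 0.05 128 [0.061 0.063 0.065] | 0.06 161 [0.06  0.063 0.065] | 0.07 157 [0.06  0.063 0.065] | 0.08 154 [0.06  0.063 0.065] | 0.09 151 [0.06  0.063 0.066] | 0.1 150 [0.061 0.063 0.065] | 0.11 148 [0.06  0.063 0.065] | 0.12 155 [0.06  0.063 0.066] | 0.13 137 [0.06  0.062 0.065] | 0.14 158 [0.06  0.063 0.066] | 0.15 147 [0.061 0.063 0.067] | 0.16 122 [0.06  0.063 0.067] | 0.17 13 [0.06  0.061 0.065] | 0.18 0  | 
handle 89 [-0.06004697 -0.03825097 -0.01102202] [-0.00886105  0.00057196  0.00684072]
```

Emit:
servo_tool(rows=[[-3,-2,3,0,-1],[-3,-2,3,0,-1],[-3,-2,3,0,-1],[-3,-2,3,0,-1],[-3,-2,3,0,-1],[-3,-2,3,0,-1],[-3,-2,3,0,-1],[-3,-2,3,0,-1],[-3,-2,3,0,-1],[-3,-2,3,0,-1]])

```text
time_s: 1.15
eef_pos: [0.3985, -0.2251, 0.4173]
ee_rot: [[0.306, -0.003, 0.952], [-0.952, 0.016, 0.306], [-0.016, -1.0, 0.002]]
force: [-0.2, -1.1, -0.2]
gripper_width: 0.0942
```

```bash
python3 - <<'E'
from h import *
st=get_state(); print(st['time_s'],st['qpos'],st['eef_pos'],st['ee_rot'])
s=shot('wrist','w1'); print(s['C'],s['R'])
E
```

```text
1.15 [-0.76833821 -0.30459326  1.73804009  0.00917862  1.72166241  0.49229594] [ 0.39847124 -0.22511522  0.4172793 ] [[ 0.30644041 -0.00341707  0.95188371]
 [-0.95175193  0.01592189  0.30645514]
 [-0.01620297 -0.9998674   0.00162691]]
[ 0.47622129 -0.2026125   0.58429479] [[ 0.30660165 -0.9517084  -0.01570208]
 [-0.91249356 -0.29858213  0.27965018]
 [-0.27083379 -0.07141316 -0.95997355]]
```

View pics/w1.png

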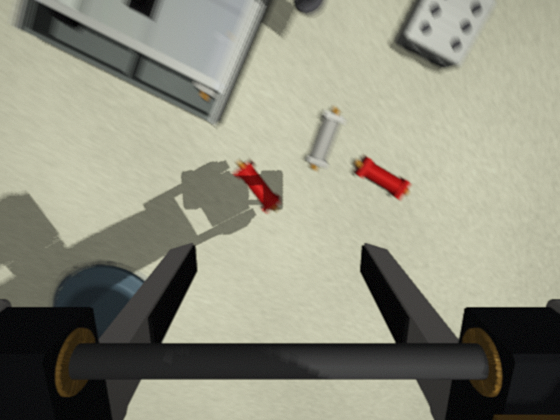

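Emit:
servo_tool(rows=[[-3.5,-1,2.8,5.3,-1],[-3.5,-1,2.4,5.3,-1],[-3.8,-1,2.0,5.3,-1],[-4,-1,1.6,5.3,-1],[-4,-1,1.2,5.3,-1],[0,0,0,0,-1],[0,0,0,0,-1]])

```text
time_s: 1.9
eef_pos: [0.4776, -0.0146, 0.4753]
ee_rot: [[-0.158, 0.004, 0.987], [-0.987, 0.013, -0.159], [-0.014, -1.0, 0.002]]
force: [-0.9, -0.6, -1.0]
gripper_width: 0.0939
```

```bash
python3 - <<'E'
from h import *
st=get_state(); print(st['time_s'],st['qpos'],st['eef_pos'],st['ee_rot'])
s=shot('wrist','w2'); print(s['C'])
E
```

```text
1.9 [-0.27670944 -0.25457713  1.59662397  0.01456794  1.79892937  1.45657567] [ 0.47760851 -0.01461714  0.47526734] [[-0.15848699  0.00444703  0.98735105]
 [-0.98726149  0.01348819 -0.15853337]
 [-0.01402259 -0.99989914  0.00225268]]
[ 0.55694293 -0.02991943  0.64233715]
```

View pics/w2.png

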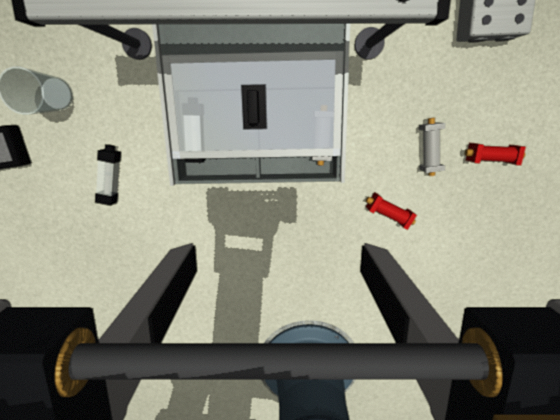

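```bash
python3 - <<'E'
from h import *
for n in ['w2','w1']:
    s=load(n); P=cloud(s); Z=P[...,2]
    m=((Z>0.010)&(Z<0.06)&(s['d']>0)).astype(np.uint8)
    k,l,stt,c=cv2.connectedComponentsWithStats(m)
    for i in range(1,k):
        if stt[i,4]<200: continue
        Q=P[l==i]; 
        if len(Q)>9000: continue
        r=cv2.minAreaRect((Q[:,:2]*1000).astype(np.float32)); print(n,stt[i],'medz',np.median(Q[:,2]).round(4),'mean',Q.mean(0).round(4),'rect',np.round(r[0],1),np.round(r[1],1),round(r[2],1),'bgr',s['im'][l==i].mean(0).round())
    print('floor',np.median(Z[200:230,215:300]) )
s=load('w2'); im=s['im']
cv2.imwrite('pics/w2a.png',cv2.resize(im[10:200,140:360],None,fx=3.5,fy=3.1,interpolation=cv2.INTER_CUBIC)[:600])
a=cv2.resize(im[130:220,80:140],None,fx=6,fy=6,interpolation=cv2.INTER_CUBIC); b=cv2.resize(im[105:195,400:460],None,fx=6,fy=6,interpolation=cv2.INTER_CUBIC)
cv2.imwrite('pics/w2b.png',np.hstack([a,b]))
E
```

```text
w2 [ 458    0   78   43 2913] medz 0.0485 mean [ 0.6376 -0.3784  0.044 ] rect [ 642.2 -387.7] [97.1 64.1] 82.4 bgr [125. 132. 130.]
w2 [ 159   24  187   35 4728] medz 0.0586 mean [0.6704 0.0037 0.0585] rect [670.8   1.6] [289.2  47.4] 83.0 bgr [ 94. 100.  94.]
w2 [ 15  72  27  39 733] medz 0.0404 mean [0.6551 0.3919 0.0387] rect [654.1 386.9] [27.1 59.3] 75.8 bgr [115. 128. 123.]
w2 [ 40  72  31  41 547] medz 0.0377 mean [0.6436 0.3429 0.0367] rect [643.8 347.7] [24.9 63. ] 74.9 bgr [132. 139. 131.]
w2 [421 118  25  58 995] medz 0.0282 mean [ 0.4519 -0.2822  0.0269] rect [ 450. -285.] [ 35.1 103.6] 88.1 bgr [132. 144. 147.]
w2 [  0 125  30  45 988] medz 0.0315 mean [0.5684 0.4653 0.0281] rect [566.5 465.5] [38.9 83.2] 67.5 bgr [35. 36. 36.]
w2 [465 143  61  23 994] medz 0.0285 mean [ 0.4219 -0.3931  0.0272] rect [ 420.2 -397.1] [105.3  34.1] 78.2 bgr [ 27.  34. 146.]
w2 [  95  144   25   62 1163] medz 0.0266 mean [0.4926 0.31   0.0251] rect [493.2 312.5] [ 32.8 112. ] 69.5 bgr [ 95. 102. 100.]
w2 [ 173  156  168   28 1817] medz 0.0469 mean [0.4559 0.0435 0.0438] rect [464.3  30.5] [2
[... 552 characters left out ...]
bgr [113. 130. 130.]
w1 [ 398    0  100   72 4817] medz 0.0486 mean [ 0.6485 -0.3887  0.0458] rect [ 659. -390.] [95.4 97.8] 82.9 bgr [148. 157. 155.]
w1 [ 308  109   40   64 1079] medz 0.0284 mean [ 0.451  -0.284   0.0277] rect [ 449.9 -285.3] [ 34.1 103.7] 88.3 bgr [155. 170. 171.]
w1 [ 356  158   57   44 1039] medz 0.0286 mean [ 0.4213 -0.3948  0.0275] rect [ 420.5 -397.4] [104.4  33.8] 77.9 bgr [ 41.  49. 165.]
w1 [237 162  46  53 977] medz 0.0284 mean [ 0.3436 -0.2044  0.0274] rect [ 341.7 -204.5] [103.7  33.9] 54.9 bgr [ 36.  43. 128.]
w1 [  60  272   82   39 1758] medz 0.0165 mean [0.0643 0.0195 0.0244] rect [60.1 33.5] [ 60.5 166.7] 27.7 bgr [58. 53. 43.]
floor -0.0010740803800965981
```

View pics/w2a.png

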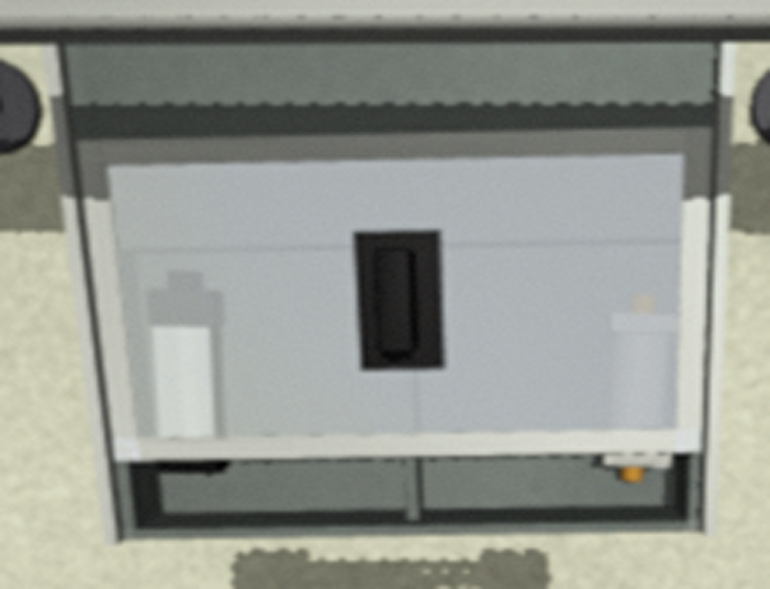

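View pics/w2b.png

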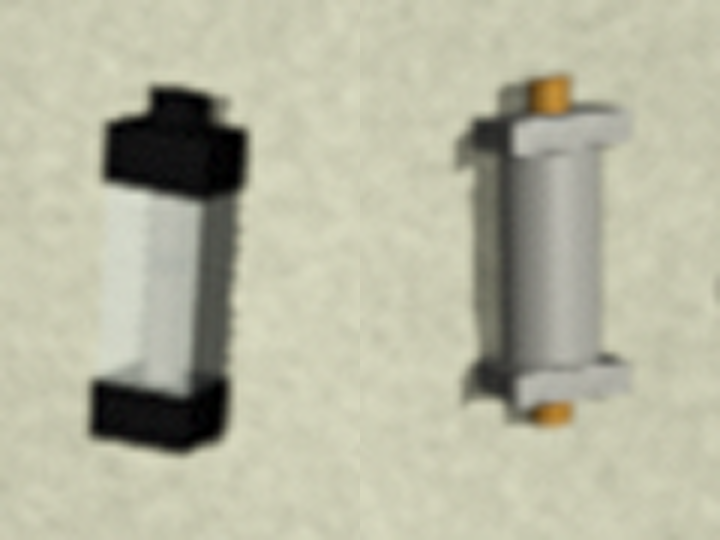

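```bash
python3 - <<'E'
from h import *
s=load('w2')
def px(x,y): return [140+(x+.5)/3.5-.5,10+(y+.5)/3.1-.5]
L=plane(s,[px(52,60),px(108,540)],.072); R=plane(s,[px(734,60),px(713,530)],.072)
F=plane(s,[px(118,540),px(702,530)],.06)
print(L,R,F)
for a in (L,R): d=a[0]-a[1]; print(np.rad2deg(np.arctan2(d[1],d[0])))
d=F[0]-F[1]; print('front yaw',np.rad2deg(np.arctan2(d[1],d[0]))-90)
H=plane(s,[px(378,248),px(413,248),px(385,355),px(410,355)],.099); print('handle top',H,H.mean(0))
B=plane(s,[px(355,232),px(440,231),px(362,370),px(443,367)],.065); print('base',B.mean(0))
C=plane(s,[px(108,167),px(683,155),px(118,460),px(698,452)],.065); print('cover',C)
# depth-based
P=cloud(s); X=P.reshape(-1,3)
th=np.deg2rad(-8); ex=np.array([np.cos(th),np.sin(th)]); ey=np.array([-ex[1],ex[0]])
x=X[:,:2]@ex; y=X[:,:2]@ey
k=(X[:,2]>.03)&(X[:,2]<.11)&(x>.4)&(x<.8)&(abs(y-.08)<.18)
print('x range',np.percentile(x[k],[.2,1,99]),'y',np.percentile(y[k],[.2,1,99,99.8]))
k=(X[:,2]>.09)&(X[:,2]<.11)&(x>.4)&(x<.7)&(abs(y-.08)<.1); print('hand',np.percentile(x[k],[2,50,98]),np.percentile(y[k],[2,50,98]),k.sum())
k=(X[:,2]>.068)&(X[:,2]<.078)&(x>.45)&(x<.7); print(np.sort(y[k])[::20])
for nm in ['w2']:
  k=(X[:,2]>.23)&(X[:,2]<.29)&(x>.5)&(x<.9)&(abs(y)<.35); print('lamp',np.percentile(x[k],[1,50,99]),np.percentile(y[k],[1,99]),X[k][:,2].max())
E
```

```text
[[0.70401606 0.14487883 0.072     ]
 [0.46637062 0.17980137 0.072     ]] [[ 0.65640251 -0.14686161  0.072     ]
 [ 0.42590942 -0.11331635  0.072     ]] [[ 0.46368267  0.17924274  0.06      ]
 [ 0.42399959 -0.10969245  0.06      ]]
-8.359910744875057
-8.280516995385241
front yaw -7.8202203528072545
handle top [[0.59386885 0.01842294 0.099     ]
 [0.59146243 0.00348399 0.099     ]
 [0.54352014 0.02463343 0.099     ]
 [0.54176788 0.01366712 0.099     ]] [0.56765483 0.01505187 0.099     ]
base [0.56858034 0.01616249 0.065     ]
cover [[ 0.65394034  0.13471643  0.065     ]
 [ 0.61811857 -0.12147797  0.065     ]
 [ 0.50810664  0.16653677  0.065     ]
 [ 0.46841031 -0.1117806   0.065     ]]
x range [0.43440392 0.43652752 0.68195572] y [-0.09563094 -0.05415476  0.24194885  0.24420761]
hand [0.53647202 0.56040259 0.58493933] [0.08676414 0.09450676 0.102317  ] 359
[-0.10340176 -0.09310478 -0.05514089 -0.05491415 -0.05472579 -0.05450301
 -0.05425223 -0.05402392 -0.05383201 -0.05363416 -0.05348417 -0.053219
 -0.05301467 -0.05278219 -0.05256655 -0.05231386 -0.05219995 -0.0519349
 -0.0517282  -0.0
[... 194 characters left out ...]
3846284
  0.23861551  0.2388128   0.23890433  0.23906661  0.23927773  0.23949324
  0.23967479  0.23984896  0.24000038  0.24035197  0.24055464  0.24083745
  0.24103844  0.24119466  0.24140443  0.24155628  0.24186228  0.24202994
  0.24226352  0.24248559  0.24266434  0.24290745  0.24312098  0.24331034
  0.24357091  0.24378714  0.24402178  0.24431432  0.24449178  0.24505855
  0.29171895  0.30004531  0.42107105  0.4220059   0.42336159  0.42492795
  0.42846853  0.43197483  0.44135273  0.46321707  0.46937036  0.472922
  0.47655179  0.47930563  0.48163542  0.48315294  0.4843065   0.48559478
  0.48625595  0.48692567]
lamp [0.63959128 0.64979183 0.66339411] [-0.11281243  0.31116741] 0.2706475375193039
```

Emit:
servo_tool(rows=[[0,1.2,0,-8.5,1],[0,1.2,0,-8.5,1],[0,1.2,0,-8.5,1],[0,1.2,0,-8.5,1],[0,1.2,0,-8.5,1],[0,1.2,0,-8.5,1],[0,1.2,0,-8.5,1],[0,1.2,0,-8.5,1],[0,1.2,0,-8.5,1],[0,1.2,0,-8.5,1]], squeeze=20)

```text
time_s: 2.95
eef_pos: [0.4736, -0.0291, 0.3458]
ee_rot: [[0.974, -0.001, 0.227], [-0.227, 0.013, 0.974], [-0.004, -1.0, 0.012]]
force: [0.4, -0.1, 0.3]
gripper_width: 0.0176
```

Emit:
servo_tool(rows=[[0,1.4,0,-8.5,1],[0,1.4,0,-8.5,1],[0,1.4,0,-8.5,1],[0,1.4,0,-8.5,1],[0,1.4,0,-8.5,1],[0,1.4,0,-8.5,1],[0,1.4,0,-8.5,1],[0,1.4,0,-8.5,1],[0,1.4,0,-8.5,1],[0,1.4,0,-8.5,1]])

```text
time_s: 3.95
eef_pos: [0.4654, -0.0434, 0.1934]
ee_rot: [[0.295, -0.01, -0.955], [0.955, 0.013, 0.295], [0.01, -1.0, 0.014]]
force: [-0.1, -0.1, -0.6]
gripper_width: 0.0004
```

```bash
cat >> h.py <<'E'
YAW=np.deg2rad(-8.1); EX=np.array([np.cos(YAW),np.sin(YAW)]); EY=np.array([-EX[1],EX[0]]); O=np.array([.6069,.0103])
def w(cx,cy): return O+cx*EX+cy*EY
def c(p): return np.array([(np.asarray(p)[:2]-O)@EX,(np.asarray(p)[:2]-O)@EY])
def need(xy,z,ang=None):
    st=get_state(); R=st['ee_rot']; p=st['eef_pos']
    d=R.T@(np.array([xy[0],xy[1],z])-p)
    a=np.rad2deg(np.arctan2(R[1,2],R[0,2]))
    print('t',round(st['time_s'],2),'pos',p.round(4),'case',(c(p)*1000).round(1),'zang',a.round(2),'tilt',R[:2,1].round(4),'F',st['force'].round(1),'w',round(st['gripper_width'],4))
    t=0 if ang is None else -((ang-a+180)%360-180)
    print('MOVE cm',(d*100).round(2),'turn',round(t,1))
E
python3 - <<'E'
from h import *
need(w(-.140,0),.13,171.9); print(get_state()['qpos'])
E
```

```text
t 3.95 pos [ 0.4654 -0.0434  0.1934] case [-132.5  -73.1] zang 162.85 tilt [-0.0104  0.0132] F [-0.1 -0.1 -0.6] w 0.0004
MOVE cm [7.04 6.43 1.81] turn -9.0
[-0.34159508 -0.16659133  2.02553132  0.00928032  1.29688871 -1.6156264 ]
```

Emit:
servo_tool(rows=[[1.8,1.5,0.5,-4.5,1],[1.8,1.5,0.5,-4.5,1],[1.7,1.7,0.4,0,1],[1.7,1.7,0.4,0,1],[0,0,0,0,1]])

```text
time_s: 4.45
eef_pos: [0.4562, 0.0236, 0.1233]
ee_rot: [[0.145, -0.018, -0.989], [0.989, 0.014, 0.145], [0.011, -1.0, 0.02]]
force: [-1.4, -0.1, -0.6]
gripper_width: 0.0008
```

```bash
python3 - <<'E'
from h import *
need(w(-.140,0),.063,171.9); print(get_state()['qpos'])
s=shot('wrist','w3');s=shot('side','s3')
E
```

```text
t 4.45 pos [0.4562 0.0236 0.1233] case [-151.1   -8. ] zang 171.66 tilt [-0.0184  0.0137] F [-1.4 -0.1 -0.6] w 0.0008
MOVE cm [ 0.74  6.01 -1.22] turn -0.2
[-0.20321609 -0.0970962   2.10153613  0.01065075  1.15793308 -1.6327298 ]
```

View pics/w3.png

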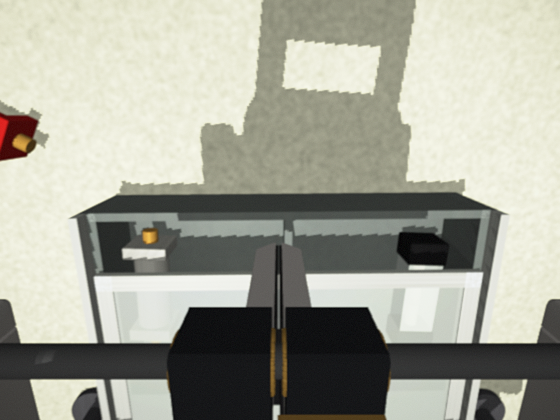

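View pics/s3.png

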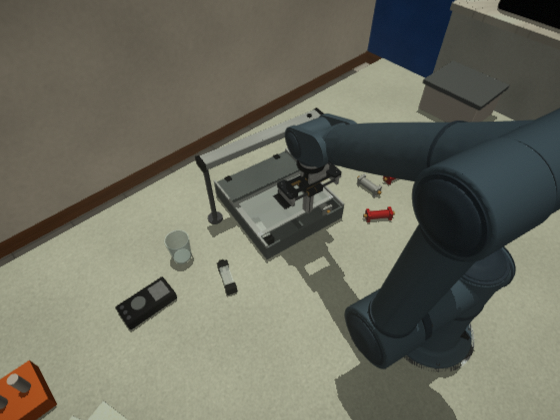

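```bash
python3 - <<'E'
from h import *
p=get_state()['eef_pos']
s=shot('scene','sc3')
for n in ['s3','sc3']:
    P=cloud(load(n)).reshape(-1,3)
    X=(P[:,:2]-p[:2])@EX; Y=(P[:,:2]-p[:2])@EY; Z=P[:,2]-p[2]
    for a in np.arange(0.0,.5,.02):
        k=(Z>a)&(Z<a+.02)&(abs(X)<.17)&(abs(Y)<.12)
        if k.sum()>3: print(n,round(a,3),k.sum(),'X',np.percentile(X[k],[1,99]).round(3),'Y',np.percentile(Y[k],[1,99]).round(3))
E
```

```text
s3 0.0 47 X [-0.01   0.011] Y [-0.014  0.013]
s3 0.02 48 X [-0.009  0.008] Y [-0.013  0.012]
s3 0.04 47 X [-0.01   0.009] Y [-0.014  0.013]
s3 0.06 10 X [-0.008 -0.002] Y [-0.007  0.012]
s3 0.08 103 X [-0.032  0.032] Y [-0.082  0.079]
s3 0.1 316 X [-0.032  0.028] Y [-0.08   0.085]
s3 0.12 673 X [-0.032  0.034] Y [-0.088  0.087]
s3 0.14 83 X [-0.021  0.019] Y [-0.041  0.016]
s3 0.16 70 X [-0.032  0.005] Y [-0.042  0.033]
s3 0.18 164 X [-0.034  0.025] Y [-0.021  0.035]
s3 0.2 32 X [-0.026  0.006] Y [0.013 0.034]
s3 0.22 16 X [-0.023  0.023] Y [0.051 0.055]
s3 0.24 77 X [-0.057  0.048] Y [0.049 0.063]
s3 0.26 192 X [-0.092  0.045] Y [0.052 0.064]
s3 0.28 317 X [-0.125  0.044] Y [0.024 0.063]
s3 0.3 725 X [-0.144  0.03 ] Y [-0.054  0.06 ]
s3 0.32 455 X [-0.165 -0.004] Y [-0.055  0.06 ]
s3 0.34 480 X [-0.166 -0.053] Y [-0.053  0.058]
s3 0.36 236 X [-0.169 -0.088] Y [-0.001  0.057]
s3 0.38 193 X [-0.169 -0.116] Y [-0.005  0.054]
s3 0.4 118 X [-0.169 -0.14 ] Y [-0.008  0.045]
sc3 0.0 15 X [-0.01   0.007] Y [-0.013 -0.01 ]
sc3 0.08 123 X [-0.033  0.033] Y [-0.083  0.075]
sc3 0.1 195 X [-0.033  0.033] Y [-0.09   0.019]
sc3 0.12 456 X [-0.033  0.032] Y [-0.091 -0.021]
sc3 0.14 90 X [-0.019  0.019] Y [-0.044 -0.026]
sc3 0.16 221 X [-0.033  0.035] Y [-0.044 -0.014]
sc3 0.18 195 X [-0.035  0.038] Y [-0.038 -0.   ]
sc3 0.2 49 X [-0.029  0.03 ] Y [-0.041 -0.021]
sc3 0.22 72 X [-0.034  0.027] Y [-0.061 -0.054]
sc3 0.24 232 X [-0.072  0.037] Y [-0.069 -0.051]
sc3 0.26 475 X [-0.105  0.047] Y [-0.071  0.043]
sc3 0.28 849 X [-0.121  0.042] Y [-0.069  0.046]
sc3 0.3 1189 X [-0.151  0.028] Y [-0.061  0.049]
sc3 0.32 742 X [-0.167 -0.011] Y [-0.058  0.053]
sc3 0.34 766 X [-0.167 -0.06 ] Y [-0.054  0.057]
sc3 0.36 460 X [-0.169 -0.091] Y [-0.041  0.021]
sc3 0.38 361 X [-0.169 -0.117] Y [-0.036  0.024]
sc3 0.4 182 X [-0.17  -0.145] Y [-0.023  0.028]
```

View pics/sc3.png

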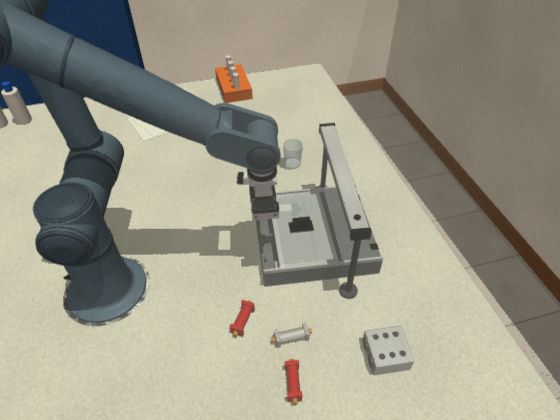

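Emit:
servo_tool(rows=[[0.4,1.5,-0.7,0,1],[0.4,1.5,-0.6,0,1],[0,1.5,0,0,1],[0,1.3,0,0,1],[0,0,0,0,1]])

```text
time_s: 5.1
eef_pos: [0.4793, 0.0223, 0.0736]
ee_rot: [[0.153, 0.002, -0.988], [0.988, 0.009, 0.153], [0.009, -1.0, -0.0]]
force: [0.2, 1.0, 0.3]
gripper_width: 0.0005
```

```bash
python3 - <<'E'
from h import *
need(w(-.024,0),.062,171.9)
E
```

```text
t 5.1 pos [0.4793 0.0223 0.0736] case [-128.    -6.1] zang 171.18 tilt [0.0016 0.0085] F [0.2 1.  0.3] w 0.0005
MOVE cm [  0.73   1.16 -10.39] turn -0.7
```

Emit:
servo_tool(rows=[[0.3,0,0.8,0,1],[0.4,0.8,0,-0.7,1],[0,0.6,0,0,1],[0,0,0,0,1]])

```text
time_s: 5.5
eef_pos: [0.4736, 0.03, 0.061]
ee_rot: [[0.141, 0.006, -0.99], [0.99, 0.008, 0.141], [0.008, -1.0, -0.005]]
force: [-0.1, -0.5, 0.1]
gripper_width: 0.0006
```

```bash
python3 - <<'E'
from h import *
need(w(-.024,0),.062,171.9)
E
```

```text
t 5.5 pos [0.4736 0.03   0.061 ] case [-134.7    0.7] zang 171.88 tilt [0.0061 0.0075] F [-0.1 -0.5  0.1] w 0.0006
MOVE cm [ -0.07  -0.05 -11.07] turn -0.0
```

Tips are in the gap below the cover's front edge. Pushing back.

Emit:
servo_tool(rows=[[0,0,-1.5,0,1],[0,0,-1.5,0,1],[0,0,-1.5,0,1],[0,0,-1.5,0,1],[0,0,-1.5,0,1],[0,0,-1.0,0,1],[0,0,0,0,1]])

```text
time_s: 6.2
eef_pos: [0.5565, 0.019, 0.0598]
ee_rot: [[0.138, -0.006, -0.99], [0.99, 0.008, 0.138], [0.007, -1.0, 0.007]]
force: [0.5, 0.2, -0.7]
gripper_width: 0.0006
```

```bash
python3 - <<'E'
from h import *
need(w(-.024,0),.062,171.9)
s=shot('wrist','w4')
E
```

```text
t 6.2 pos [0.5565 0.019  0.0598] case [-51.2   1.5] zang 172.05 tilt [-0.0059  0.0082] F [ 0.5  0.2 -0.7] w 0.0006
MOVE cm [-0.15 -0.24 -2.71] turn 0.1
```

View pics/w4.png

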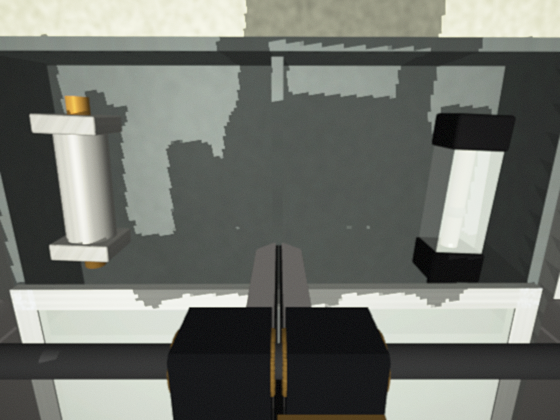

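Emit:
servo_tool(rows=[[0,-0.1,-1.0,0,1],[0,-0.1,-0.8,0,1],[0,0,-0.5,0,1],[0,0,0,0,1]])

```text
time_s: 6.65
eef_pos: [0.5776, 0.0163, 0.0603]
ee_rot: [[0.138, -0.011, -0.99], [0.99, 0.009, 0.138], [0.007, -1.0, 0.012]]
force: [-0.0, 0.1, 0.4]
gripper_width: 0.0005
```

Emit:
servo_tool(rows=[[0,0,-0.4,0,1],[0,0,0,0,1]])

```text
time_s: 6.85
eef_pos: [0.5821, 0.0157, 0.0605]
ee_rot: [[0.138, -0.011, -0.99], [0.99, 0.009, 0.138], [0.007, -1.0, 0.012]]
force: [0.0, 0.3, -0.0]
gripper_width: 0.0005
```

```bash
python3 - <<'E'
from h import *
need(w(-.024,0),.062,171.9)
s=shot('wrist','w5')
P=cloud(s).reshape(-1,3); X=(P[:,:2]-O)@EX; Y=(P[:,:2]-O)@EY
k=(P[:,2]>.055)&(P[:,2]<.075)&(abs(Y)<.12)&(abs(Y)>.04)&(abs(X)<.15)
print(np.percentile(X[k],[0.5,1,2,5]))
print(load('w5')['C'])
E
```

```text
t 6.85 pos [0.5821 0.0157 0.0605] case [-25.3   1.8] zang 172.08 tilt [-0.0106  0.0089] F [ 0.   0.3 -0. ] w 0.0005
MOVE cm [-0.18 -0.16 -0.13] turn 0.2
[-0.01712314 -0.01698622 -0.01681524 -0.01647165]
[0.50141754 0.02548464 0.22835097]
```

View pics/w5.png

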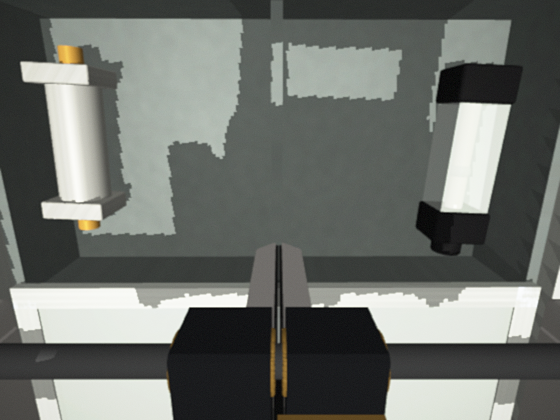

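Emit:
servo_tool(rows=[[0,0,-0.3,0,1],[0,0,0,0,1]])

```text
time_s: 7.1
eef_pos: [0.5832, 0.0156, 0.0604]
ee_rot: [[0.138, -0.016, -0.99], [0.99, 0.01, 0.137], [0.007, -1.0, 0.017]]
force: [-1.1, -0.8, -0.5]
gripper_width: 0.0004
```

Emit:
servo_tool(rows=[[0,0,-0.3,0,1]])

```text
time_s: 7.2
eef_pos: [0.5835, 0.0156, 0.0603]
ee_rot: [[0.137, -0.024, -0.99], [0.991, 0.01, 0.137], [0.007, -1.0, 0.025]]
force: [-17.2, 0.4, 15.2]
gripper_width: 0.0003
```

Emit:
servo_tool(rows=[[0,0,-0.3,0,1]])

```text
time_s: 7.3
eef_pos: [0.5834, 0.0157, 0.0601]
ee_rot: [[0.137, -0.033, -0.99], [0.991, 0.011, 0.136], [0.007, -0.999, 0.034]]
force: [-13.5, 0.1, 10.3]
gripper_width: 0.0004
```

Emit:
servo_tool(rows=[[0,0,1.5,0,1],[0,-2,0.5,0,1],[0,-3.5,0,0,1],[-2,-4,0.5,0,0.5],[-3.5,-2.5,1,0,0],[-4.5,-1,1,-1,-0.4],[-4.5,0,1.2,-1,-0.4],[-4.5,0,1.2,-1,-0.4],[-4.5,0,1.2,-1,-0.4],[-4,0,1,-1,-0.4]])

```text
time_s: 8.3
eef_pos: [0.4706, -0.2563, 0.201]
ee_rot: [[0.036, -0.015, -0.999], [0.999, 0.002, 0.036], [0.001, -1.0, 0.015]]
force: [1.3, 0.2, -0.1]
gripper_width: 0.0532
```

Emit:
servo_tool(rows=[[-2,0,0,-1,-0.4],[0,0,0,0,-0.4]])

```text
time_s: 8.5
eef_pos: [0.469, -0.2823, 0.2022]
ee_rot: [[0.025, -0.011, -1.0], [1.0, -0.002, 0.025], [-0.002, -1.0, 0.011]]
force: [0.1, 0.4, -0.4]
gripper_width: 0.0654
```

```bash
python3 - <<'E'
from h import *
need([.450,-.285],.0145,178.1); print(get_state()['qpos'])
s=shot('wrist','w6')
P=cloud(s); Z=P[...,2]
m=((Z>0.008)&(Z<0.06)&(s['d']>0)).astype(np.uint8)
k,l,stt,c_=cv2.connectedComponentsWithStats(m)
for i in range(1,k):
    if stt[i,4]<400: continue
    Q=P[l==i]; r=cv2.minAreaRect((Q[:,:2]*1000).astype(np.float32)); print(stt[i],'medz',np.median(Q[:,2]).round(4),'rect',np.round(r[0],1),np.round(r[1],1),round(r[2],1))
print(c([.45,-.285]))
E
```

```text
t 8.5 pos [ 0.469  -0.2823  0.2022] case [ -95.3 -309.1] zang 178.58 tilt [-0.0112 -0.0021] F [ 0.1  0.4 -0.4] w 0.0654
MOVE cm [-0.27 18.79  1.68] turn 0.5
[-0.74451206  0.02421066  1.82878546 -0.00945909  1.29543861 -2.28795808]
[ 310   14   99   88 3469] medz 0.0285 rect [ 341.7 -203.3] [104.4  34.6] 54.8
[ 114  125  105   50 2911] medz 0.0285 rect [ 420.4 -396.5] [104.7  34.3] 78.3
[ 259  124   35  100 2575] medz 0.0287 rect [ 450.4 -284.5] [ 33.7 104. ] 88.5
[ 398  144  162  181 4967] medz 0.0384 rect [ 497.1 -108.2] [105.4 235.4] 50.7
[ 446  172   51   95 1658] medz 0.0373 rect [505.9 -81.2] [ 47.7 109.2] 86.6
[ 438  203  122  106 3244] medz 0.0254 rect [577.6 -22.4] [105.6 166.9] 29.7
[ 198  311   39   32 1015] medz 0.0383 rect [ 629.3 -350.5] [50.4 30.4] 49.6
[ 176  380   56   23 1061] medz 0.0488 rect [ 693.9 -376.2] [61.  32.7] 84.7
[-0.11372658 -0.31446139]
```

View pics/w6.png

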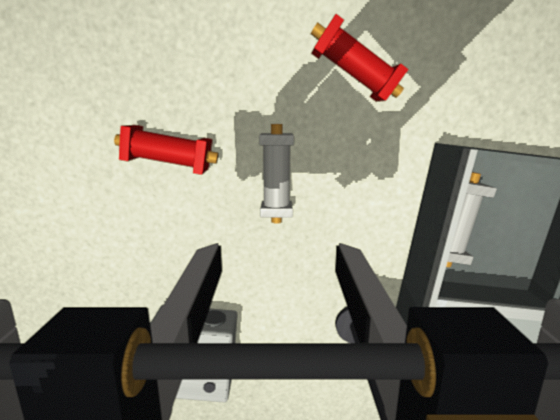

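Emit:
servo_tool(rows=[[-0.2,2.5,0.9,0,-0.4],[0,3.5,0.7,0,-0.4],[0,3.5,0,0,-0.4],[0,3,0,0,-0.4],[0,2,0,0,-0.4],[0,0,0,0,-0.4]])

```text
time_s: 9.15
eef_pos: [0.4561, -0.2775, 0.0553]
ee_rot: [[0.018, -0.004, -1.0], [1.0, -0.005, 0.018], [-0.006, -1.0, 0.004]]
force: [-0.1, -0.1, -0.3]
gripper_width: 0.0657
```

```bash
python3 - <<'E'
from h import *
need([.4503,-.2845],.0145,178.4)
E
```

```text
t 9.15 pos [ 0.4561 -0.2775  0.0553] case [-108.8 -306.2] zang 178.96 tilt [-0.0037 -0.0055] F [-0.1 -0.1 -0.3] w 0.0657
MOVE cm [-0.69  4.08  0.55] turn 0.6
```

Emit:
servo_tool(rows=[[-0.5,1.0,0.4,0.6,-0.4],[-0.2,1.2,0.2,0,-0.4],[0,1.2,0,0,-0.4],[0,0.5,0,0,-0.4],[0,0,0,0,-0.4]])

```text
time_s: 9.65
eef_pos: [0.4522, -0.2852, 0.0168]
ee_rot: [[0.027, 0.001, -1.0], [1.0, -0.01, 0.027], [-0.01, -1.0, -0.001]]
force: [-0.2, -0.6, 0.3]
gripper_width: 0.0657
```

```bash
python3 - <<'E'
from h import *
need([.4503,-.2845],.0145,178.4)
E
```

```text
t 9.65 pos [ 0.4522 -0.2852  0.0168] case [-111.6 -314.3] zang 178.44 tilt [ 0.0011 -0.0096] F [-0.2 -0.6  0.3] w 0.0657
MOVE cm [0.07 0.23 0.19] turn 0.0
```

Emit:
servo_tool(rows=[[0,0.25,0.2,0,-0.4],[0,0,0,0,1],[0,0,0,0,1],[0,0,0,0,1],[0,0,0,0,1],[0,0,0,0,1],[0,0,0,0,1]], squeeze=30)

```text
time_s: 10.35
eef_pos: [0.451, -0.286, 0.0157]
ee_rot: [[0.028, 0.003, -1.0], [1.0, -0.011, 0.028], [-0.011, -1.0, -0.004]]
force: [0.3, -0.4, -1.1]
gripper_width: 0.0271
```

Emit:
servo_tool(rows=[[0,-1,0,0,1],[0,-2,0,0,1],[0,-3,0,0,1],[0,-3,0,0,1],[0,-3,0,0,1],[0,0,0,0,1]])

```text
time_s: 10.95
eef_pos: [0.448, -0.2821, 0.1382]
ee_rot: [[0.027, -0.003, -1.0], [1.0, -0.006, 0.027], [-0.006, -1.0, 0.003]]
force: [0.7, 0.4, -2.9]
gripper_width: 0.0273
```

```bash
python3 - <<'E'
from h import *
need(w(-.087,-.05),.11,171.9)
s=shot('wrist','w7')
E
```

```text
t 10.95 pos [ 0.448  -0.2821  0.1382] case [-116.1 -311.9] zang 178.43 tilt [-0.003  -0.0056] F [ 0.7  0.4 -2.9] w 0.0273
MOVE cm [25.7   2.65 -5.88] turn 6.5
```

View pics/w7.png

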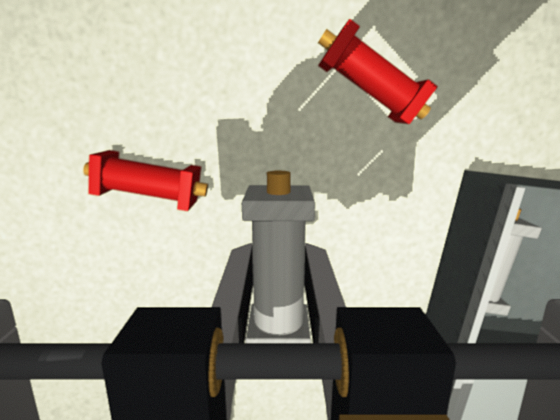

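Emit:
servo_tool(rows=[[2.5,-0.5,-0.5,1,1],[4,0,-1,1.5,1],[4.5,0,-1.2,1.5,1],[4.5,0,-1.2,1.5,1],[4,0,-1,1,1],[3,0,-1,0,1],[1.5,0,0,0,1],[0,0,0,0,1]])

```text
time_s: 11.8
eef_pos: [0.5195, -0.0353, 0.1213]
ee_rot: [[0.149, -0.032, -0.988], [0.989, 0.009, 0.149], [0.004, -0.999, 0.033]]
force: [-0.1, -0.6, -3.9]
gripper_width: 0.0275
```

```bash
python3 - <<'E'
from h import *
need(w(-.087,-.05),.028,171.9)
s=shot('wrist','w8')
E
```

```text
t 11.8 pos [ 0.5195 -0.0353  0.1213] case [-80.1 -57.4] zang 171.43 tilt [-0.0316  0.0087] F [-0.1 -0.6 -3.9] w 0.0275
MOVE cm [0.7  9.36 0.39] turn -0.5
```

View pics/w8.png

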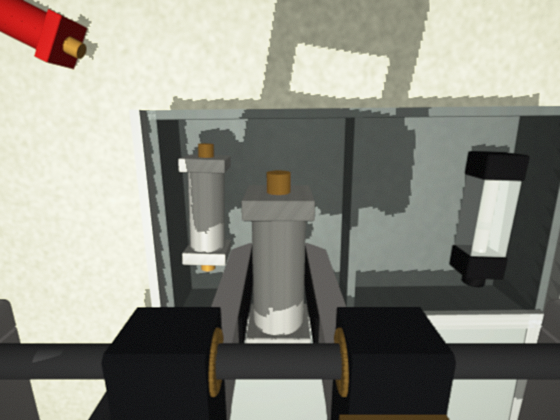

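Emit:
servo_tool(rows=[[0.4,1.5,0.6,-0.5,1],[0.3,2,0.4,0,1],[0,2,0.2,0,1],[0,1.5,0,0,1],[0,0,0,0,1]])

```text
time_s: 12.35
eef_pos: [0.5014, -0.0308, 0.0445]
ee_rot: [[0.146, -0.039, -0.989], [0.989, 0.009, 0.146], [0.003, -0.999, 0.04]]
force: [-0.4, 0.0, -3.4]
gripper_width: 0.0271
```

```bash
python3 - <<'E'
from h import *
need(w(-.087,-.05),.0247,171.9)
E
```

```text
t 12.35 pos [ 0.5014 -0.0308  0.0445] case [-98.6 -55.6] zang 171.61 tilt [-0.039   0.0086] F [-0.4  0.  -3.4] w 0.0271
MOVE cm [ 0.56  1.94 -1.24] turn -0.3
```

Emit:
servo_tool(rows=[[0.3,0.6,-0.7,0,1],[0.2,0.5,-0.5,0,1],[0,0.3,0,0,1],[0,0,0,0,1]])

```text
time_s: 12.75
eef_pos: [0.5154, -0.0294, 0.0297]
ee_rot: [[0.149, -0.037, -0.988], [0.989, 0.008, 0.149], [0.002, -0.999, 0.038]]
force: [-0.4, -0.1, -3.9]
gripper_width: 0.0269
```

```bash
python3 - <<'E'
from h import *
need(w(-.087,-.05),.0247,171.9); print(get_state()['qpos'])
E
```

```text
t 12.75 pos [ 0.5154 -0.0294  0.0297] case [-85.  -52.2] zang 171.45 tilt [-0.0375  0.008 ] F [-0.4 -0.1 -3.9] w 0.0269
MOVE cm [0.22 0.51 0.18] turn -0.4
[-0.27558867  0.21672472  1.97537534 -0.00303222  0.98774854 -1.69541754]
```

Emit:
servo_tool(rows=[[0.1,0.2,0,-0.4,1],[0,0.1,0,0,1],[0,0,0,0,1]])

```text
time_s: 13.05
eef_pos: [0.5164, -0.0285, 0.0275]
ee_rot: [[0.141, -0.036, -0.989], [0.99, 0.007, 0.141], [0.002, -0.999, 0.036]]
force: [0.8, -0.1, -3.7]
gripper_width: 0.0274
```

Emit:
servo_tool(rows=[[0,0.15,0,0,1],[0,0,0,0,1]])

```text
time_s: 13.25
eef_pos: [0.5164, -0.0284, 0.0262]
ee_rot: [[0.141, -0.035, -0.989], [0.99, 0.007, 0.14], [0.002, -0.999, 0.036]]
force: [0.0, 0.4, -3.4]
gripper_width: 0.0272
```

Emit:
servo_tool(rows=[[0,0.15,0,0,1],[0,0,0,0,1]])

```text
time_s: 13.45
eef_pos: [0.5166, -0.0285, 0.025]
ee_rot: [[0.141, -0.034, -0.989], [0.99, 0.007, 0.14], [0.002, -0.999, 0.035]]
force: [-1.4, 1.0, -2.0]
gripper_width: 0.0277
```

Emit:
servo_tool(rows=[[0,0.15,0,0,1],[0,0,0,0,1]])

```text
time_s: 13.65
eef_pos: [0.5169, -0.0285, 0.0242]
ee_rot: [[0.141, -0.034, -0.989], [0.99, 0.007, 0.14], [0.002, -0.999, 0.035]]
force: [-1.0, 1.7, -0.0]
gripper_width: 0.0273
```

Emit:
servo_tool(rows=[[0,0,0,0,0.3],[0,0,0,0,0.1],[0,0,0,0,-0.1],[0,0,0,0,-0.1],[0,-1,0,0,-0.1],[0,-2.5,0,0,-0.1],[0,-4,0,0,-0.1],[0,-4,0,0,-0.1],[0,-1,0,0,-0.1],[0,0,0,0,-0.2]])

```text
time_s: 14.65
eef_pos: [0.522, -0.0297, 0.1565]
ee_rot: [[0.141, -0.031, -0.99], [0.99, 0.006, 0.141], [0.002, -0.999, 0.032]]
force: [0.7, 0.6, -0.2]
gripper_width: 0.0554
```

```bash
python3 - <<'E'
from h import *
need([.4885,.3143],.15,159.5); print(get_state()['qpos'])
s=shot('wrist','w9')
P=cloud(s); Z=P[...,2]
X=(P[...,:2]-O)@EX; Y=(P[...,:2]-O)@EY
for z0,z1,y0,y1 in [(.02,.05,-.08,-.01),(.02,.05,-.134,-.09)]:
    m=(Z>z0)&(Z<z1)&(X>-.154)&(X<-.02)&(Y>y0)&(Y<y1)
    print(m.sum(), np.percentile(X[m],[1,99]),np.percentile(Y[m],[1,99]),np.percentile(Z[m],[50,95,99]))
    zf=Z[m&(X>-.137)&(X<-.125)];zb=Z[m&(X>-.052)&(X<-.04)]; print(np.median(zf) if len(zf) else 0,np.median(zb) if len(zb) else 0)
E
```

```text
t 14.65 pos [ 0.522  -0.0297  0.1565] case [-78.4 -51.6] zang 171.91 tilt [-0.0314  0.0062] F [ 0.7  0.6 -0.2] w 0.0554
MOVE cm [33.59  0.97  8.14] turn 12.4
[-0.27259748  0.03128787  1.91010585 -0.00263144  1.23206426 -1.70126524]
3410 [-0.13468499 -0.03538512] [-0.06697042 -0.03511401] [0.03663464 0.04129926 0.04184946]
0.02952374442299774 0.04064558259308011
3506 [-0.1389531  -0.04773509] [-0.13106526 -0.09663882] [0.03667409 0.04130519 0.04205382]
0.039922024373694256 0.04047113598025576
```

View pics/w9.png

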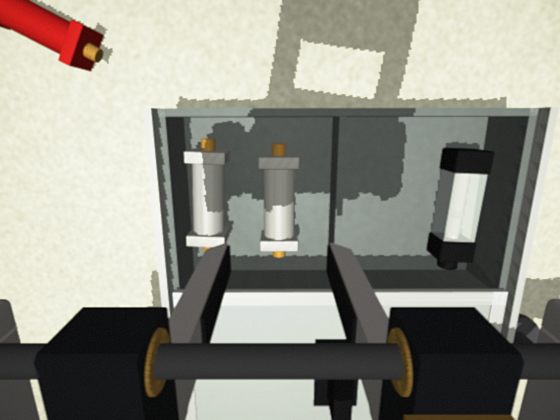

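Emit:
servo_tool(rows=[[3,0,0.6,1,-0.4],[4,0,0.6,1.5,-0.4],[4.5,0,0.6,1.5,-0.4],[4.5,0,0.6,1.5,-0.4],[4.5,0,0.6,1.5,-0.4],[4.5,0,0.6,1.5,-0.4],[4,0.5,0.4,1.5,-0.4],[2,0.5,0,1.5,-0.4],[0,0,0,0,-0.4]])

```text
time_s: 15.6
eef_pos: [0.5421, 0.2898, 0.1251]
ee_rot: [[0.347, -0.062, -0.936], [0.938, 0.002, 0.347], [-0.02, -0.998, 0.059]]
force: [-0.2, -0.2, 0.5]
gripper_width: 0.0658
```

```bash
python3 - <<'E'
from h import *
need([.4885,.3143],.0155,159.5); print(get_state()['qpos'])
s=shot('wrist','w10')
P=cloud(s); Z=P[...,2]
m=((Z>0.008)&(Z<0.04)&(s['d']>0)).astype(np.uint8)
k,l,stt,c_=cv2.connectedComponentsWithStats(m)
for i in range(1,k):
    if stt[i,4]<400: continue
    Q=P[l==i]; r=cv2.minAreaRect((Q[:,:2]*1000).astype(np.float32)); print(stt[i],'medz',np.median(Q[:,2]).round(4),'rect',np.round(r[0],1),np.round(r[1],1),round(r[2],1))
E
```

```text
t 15.6 pos [0.5421 0.2898 0.1251] case [-103.6  267.6] zang 159.63 tilt [-0.0621  0.0022] F [-0.2 -0.2  0.5] w 0.0658
MOVE cm [ 0.65 11.27  5.22] turn 0.1
[ 0.29768869  0.29149313  1.67836234  0.02154603  1.23057486 -0.92593446]
[ 269   80   43  143 5216] medz 0.0273 rect [493.8 314.2] [ 31.6 112. ] 69.3
[ 472  111   88  117 7820] medz 0.0326 rect [572.4 491.6] [70.3 74.4] 88.9
[   0  175  170  137 2545] medz 0.0253 rect [487.  148.3] [164.6  82.9] 38.0
[  72  221   54   86 2201] medz 0.0351 rect [528.2 125.9] [42. 78.] 77.6
[  0 264  30  79 547] medz 0.012 rect [534.5  24.5] [ 3.3 76.7] 81.6
[379 264  59  27 686] medz 0.0257 rect [622.9 373. ] [41.4 10.1] 84.4
[181 380  29  40 677] medz 0.0251 rect [681.6 152.3] [ 1.8 72.5] 82.4
[245 386  20  34 441] medz 0.0249 rect [708.3 200.8] [17.5 26.7] 65.6
```

View pics/w10.png

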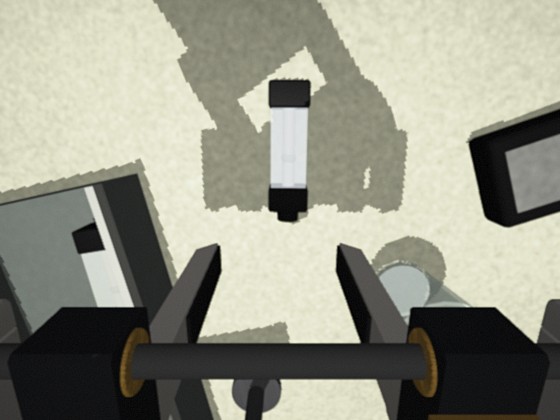

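Emit:
servo_tool(rows=[[0.3,0,3,0,-0.4],[0.3,1,2.5,0,-0.4],[0,2,0,0,-0.4],[0,2,0,0,-0.4],[0,2,0,0,-0.4],[0,0,0,0,-0.4]])

```text
time_s: 16.25
eef_pos: [0.4822, 0.3054, 0.0512]
ee_rot: [[0.351, -0.072, -0.934], [0.936, -0.003, 0.352], [-0.028, -0.997, 0.066]]
force: [-0.5, -0.2, 0.8]
gripper_width: 0.0662
```

```bash
python3 - <<'E'
from h import *
need([.489,.3155],.0155,159.4); print(get_state()['qpos'])
E
```

```text
t 16.25 pos [0.4822 0.3054 0.0512] case [-165.   274.5] zang 159.34 tilt [-0.0719 -0.0031] F [-0.5 -0.2  0.8] w 0.0662
MOVE cm [ 1.29  3.51 -0.51] turn -0.1
[ 0.35529057  0.3067613   1.81503813  0.02493476  1.08846695 -0.86820514]
```

Emit:
servo_tool(rows=[[0.7,0.7,-0.3,0,-0.4],[0.5,0.8,-0.2,0,-0.4],[0,1.0,0,0,-0.4],[0,0.7,0,0,-0.4],[0,0,0,0,-0.4]])

```text
time_s: 16.75
eef_pos: [0.4912, 0.3138, 0.0178]
ee_rot: [[0.353, -0.07, -0.933], [0.935, -0.002, 0.354], [-0.027, -0.998, 0.064]]
force: [0.8, -0.2, -0.4]
gripper_width: 0.0658
```

```bash
python3 - <<'E'
from h import *
need([.489,.3155],.0155,159.4); print(get_state()['qpos'])
E
```

```text
t 16.75 pos [0.4912 0.3138 0.0178] case [-157.3  284.2] zang 159.22 tilt [-0.0697 -0.0024] F [ 0.8 -0.2 -0.4] w 0.0658
MOVE cm [0.08 0.24 0.25] turn -0.2
[ 0.36354616  0.3835424   1.7892107   0.02628136  1.03508141 -0.8595667 ]
```

Emit:
servo_tool(rows=[[0,0.2,0.25,0,-0.4],[0,0,0,0,1],[0,0,0,0,1],[0,0,0,0,1],[0,0,0,0,1],[0,0,0,0,1],[0,0,0,0,1]], squeeze=25)

```text
time_s: 17.45
eef_pos: [0.4894, 0.3154, 0.0172]
ee_rot: [[0.353, -0.067, -0.933], [0.935, -0.001, 0.354], [-0.025, -0.998, 0.062]]
force: [-0.4, 0.3, -1.0]
gripper_width: 0.028
```

Emit:
servo_tool(rows=[[0,-1,0,0,1],[0,-2,0,0,1],[0,-3,0,0,1],[0,-3,0,0,1],[0,-3,0,0,1],[0,-1,0,0,1],[0,0,0,0,1]])

```text
time_s: 18.15
eef_pos: [0.4964, 0.3145, 0.1515]
ee_rot: [[0.353, -0.072, -0.933], [0.935, -0.004, 0.354], [-0.029, -0.997, 0.066]]
force: [-0.5, 0.6, -2.0]
gripper_width: 0.0282
```

```bash
python3 - <<'E'
from h import *
need(w(-.090,.048),.14,171.9)
s=shot('wrist','w11')
E
```

```text
t 18.15 pos [0.4964 0.3145 0.1515] case [-152.3  285.6] zang 159.24 tilt [-0.0723 -0.0038] F [-0.5  0.6 -2. ] w 0.0282
MOVE cm [-21.8    1.03 -11.34] turn -12.7
```

View pics/w11.png

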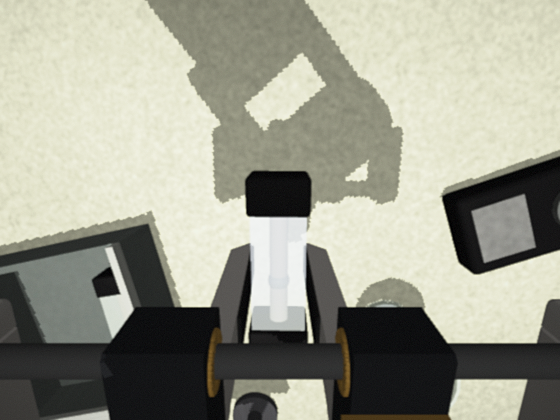

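Emit:
servo_tool(rows=[[-3,0,-1,-1,1],[-4,0,-2,-2,1],[-4,0,-2,-2,1],[-4,0,-2,-2,1],[-3.5,0,-2,-2,1],[-2.5,0,-1.5,-2,1],[-0.8,0,-0.8,-1.7,1],[0,0,0,0,1],[0,0,0,0,1]])

```text
time_s: 19.1
eef_pos: [0.5336, 0.0665, 0.1301]
ee_rot: [[0.128, -0.102, -0.987], [0.992, -0.005, 0.129], [-0.018, -0.995, 0.1]]
force: [-0.7, -0.3, -0.9]
gripper_width: 0.0282
```

```bash
python3 - <<'E'
from h import *
need(w(-.090,.048),.0262,171.9)
s=shot('wrist','w12'); print(get_state()['qpos'])
E
```

```text
t 19.1 pos [0.5336 0.0665 0.1301] case [-80.4  45.3] zang 172.55 tilt [-0.1016 -0.0046] F [-0.7 -0.3 -0.9] w 0.0282
MOVE cm [ 0.46 10.42 -0.09] turn 0.6
[-0.07995188  0.14480197  1.84373974 -0.01361119  1.25429596 -1.51734253]
```

View pics/w12.png

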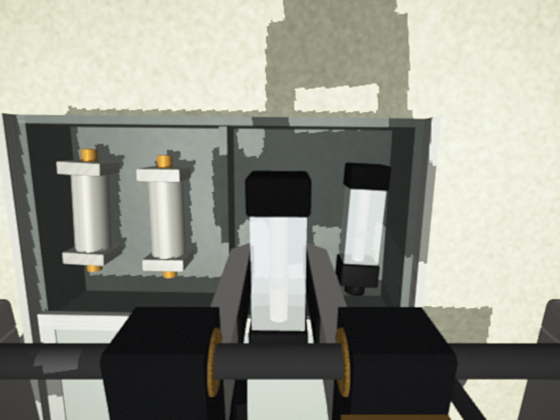

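Emit:
servo_tool(rows=[[0.3,1.5,0,0.6,1],[0.2,2,0,0,1],[0,2,0,0,1],[0,1.5,0,0,1],[0,0,0,0,1]])

```text
time_s: 19.65
eef_pos: [0.5229, 0.0769, 0.0533]
ee_rot: [[0.135, -0.105, -0.985], [0.991, -0.004, 0.136], [-0.019, -0.994, 0.104]]
force: [-1.2, 0.3, -2.4]
gripper_width: 0.0283
```

```bash
python3 - <<'E'
from h import *
need(w(-.090,.048),.0262,171.9)
print(get_state()['qpos'])
E
```

```text
t 19.65 pos [0.5229 0.0769 0.0533] case [-92.5  54.1] zang 172.14 tilt [-0.1053 -0.0043] F [-1.2  0.3 -2.4] w 0.0283
MOVE cm [-0.57  2.68 -0.53] turn 0.2
[-0.06288928  0.24104092  1.89444347 -0.01221209  1.11118681 -1.49153435]
```

Emit:
servo_tool(rows=[[-0.3,0.7,-0.2,0.2,1],[-0.2,0.7,-0.2,0,1],[0,0.4,0,0,1],[0,0,0,0,1]])

```text
time_s: 20.05
eef_pos: [0.5245, 0.0724, 0.0339]
ee_rot: [[0.137, -0.104, -0.985], [0.99, -0.005, 0.138], [-0.019, -0.995, 0.103]]
force: [-0.9, 0.5, -1.7]
gripper_width: 0.0277
```

Emit:
servo_tool(rows=[[0,0.25,0,0,1],[0,0.15,0,0,1],[0,0,0,0,1]])

```text
time_s: 20.35
eef_pos: [0.5251, 0.0722, 0.0307]
ee_rot: [[0.138, -0.102, -0.985], [0.99, -0.005, 0.139], [-0.019, -0.995, 0.1]]
force: [-0.5, 0.9, -1.8]
gripper_width: 0.0278
```

```bash
python3 - <<'E'
from h import *
need(w(-.090,.048),.0262,171.9)
E
```

```text
t 20.35 pos [0.5251 0.0722 0.0307] case [-89.7  49.7] zang 171.98 tilt [-0.1021 -0.0046] F [-0.5  0.9 -1.8] w 0.0278
MOVE cm [-0.17  0.45 -0.01] turn 0.1
```

Emit:
servo_tool(rows=[[0,0.2,0,0,1],[0,0.15,0,0,1],[0,0,0,0,1]])

```text
time_s: 20.65
eef_pos: [0.5252, 0.0721, 0.0274]
ee_rot: [[0.138, -0.101, -0.985], [0.99, -0.005, 0.139], [-0.019, -0.995, 0.099]]
force: [-0.4, 0.5, -2.3]
gripper_width: 0.0276
```

Emit:
servo_tool(rows=[[0,0.15,0,0,1],[0,0,0,0,1]])

```text
time_s: 20.85
eef_pos: [0.5253, 0.0722, 0.0263]
ee_rot: [[0.138, -0.1, -0.985], [0.99, -0.005, 0.139], [-0.018, -0.995, 0.099]]
force: [-0.4, -0.1, -1.3]
gripper_width: 0.0279
```

Emit:
servo_tool(rows=[[0,0.15,0,0,1],[0,0,0,0,1]])

```text
time_s: 21.05
eef_pos: [0.5254, 0.0722, 0.0255]
ee_rot: [[0.137, -0.1, -0.985], [0.99, -0.005, 0.139], [-0.018, -0.995, 0.099]]
force: [-0.3, 0.8, -1.3]
gripper_width: 0.0279
```

Emit:
servo_tool(rows=[[0,0.15,0,0,1],[0,0,0,0,1]])

```text
time_s: 21.25
eef_pos: [0.5259, 0.0722, 0.0254]
ee_rot: [[0.137, -0.1, -0.985], [0.99, -0.005, 0.139], [-0.019, -0.995, 0.099]]
force: [0.7, -0.5, -1.5]
gripper_width: 0.0282
```

Emit:
servo_tool(rows=[[0,0.15,0,0,1],[0,0,0,0,1]])

```text
time_s: 21.45
eef_pos: [0.5263, 0.0721, 0.0254]
ee_rot: [[0.137, -0.1, -0.985], [0.99, -0.005, 0.139], [-0.019, -0.995, 0.098]]
force: [-0.7, -0.1, -1.4]
gripper_width: 0.0276
```

Emit:
servo_tool(rows=[[0,0,0,0,0.3],[0,0,0,0,0.1],[0,0,0,0,-0.05],[0,0,0,0,-0.05],[0,-0.5,0,0,-0.05],[0,-1.5,0,0,-0.05],[0,-3,0,0,-0.05],[0,-4,0,0,-0.05],[0,-3,0,0,-0.05],[0,0,0,0,0]])

```text
time_s: 22.45
eef_pos: [0.5389, 0.0726, 0.152]
ee_rot: [[0.138, -0.099, -0.986], [0.99, -0.005, 0.139], [-0.019, -0.995, 0.097]]
force: [0.4, -1.2, -0.3]
gripper_width: 0.0471
```

```bash
python3 - <<'E'
from h import *
need(w(-.090,.048),.3,171.9)
s=shot('wrist','w13'); print(get_state()['qpos'])
P=cloud(s); Z=P[...,2]
X=(P[...,:2]-O)@EX; Y=(P[...,:2]-O)@EY
for y0,y1 in [(-.08,-.01),(.01,.09),(.09,.134),(-.134,-.09)]:
    m=(Z>.022)&(Z<.05)&(X>-.154)&(X<-.02)&(Y>y0)&(Y<y1)
    print(m.sum(), np.percentile(X[m],[1,99]),np.percentile(Y[m],[1,99]),np.percentile(Z[m],[50,95,99]))
    for a in np.arange(-.15,-.03,.015):
        k=m&(X>a)&(X<a+.015); print(round(a,3),np.percentile(Z[k],[50,90]).round(4) if k.sum()>5 else '',end=' ')
    print()
E
```

```text
t 22.45 pos [0.5389 0.0726 0.152 ] case [-76.1  52.1] zang 171.98 tilt [-0.0988 -0.005 ] F [ 0.4 -1.2 -0.3] w 0.0471
MOVE cm [ -0.68 -14.58   2.83] turn 0.1
[-0.06874321  0.13106076  1.81912481 -0.01225492  1.29294735 -1.49662938]
3628 [-0.13416952 -0.03522974] [-0.06645038 -0.03398618] [0.0364891  0.04128577 0.04192616]
-0.15 [0.0288 0.0298] -0.135 [0.0401 0.0414] -0.12 [0.0368 0.0409] -0.105 [0.0356 0.0379] -0.09 [0.0357 0.0379] -0.075 [0.0358 0.0378] -0.06 [0.0386 0.0413] -0.045 [0.0304 0.0411] 
4061 [-0.13894007 -0.03055049] [0.03458152 0.0647124 ] [0.0352899  0.03740161 0.03789405]
-0.15 [0.0364 0.0374] -0.135 [0.0366 0.0375] -0.12 [0.0347 0.0356] -0.105 [0.0347 0.0356] -0.09 [0.0347 0.0356] -0.075 [0.0348 0.0356] -0.06 [0.0364 0.0374] -0.045 [0.0361 0.0374] 
3628 [-0.13154753 -0.03375299] [0.09881576 0.12924754] [0.03510094 0.03733385 0.03788824]
-0.15  -0.135 [0.0365 0.0375] -0.12 [0.0356 0.0372] -0.105 [0.0347 0.0355] -0.09 [0.0347 0.0356] -0.075 [0.0347 0.0356] -0.06 [0.0349 0.0366] -0.045 [0.0367 0.0375] 
3882 [-0.13902944 -0.03935779] [-0.13066439 -0.09627003] [0.03630079 0.04122368 0.04195269]
-0.15 [0.0287 0.0302] -0.135 [0.0402 0.0414] -0.12 [0.0357 0.0379] -0.105 [0.0356 0.0379] -0.09 [0.0354 0.0378] -0.075 [0.0355 0.0378] -0.06 [0.0399 0.0413] -0.045 [0.0291 0.0302]
```

View pics/w13.png

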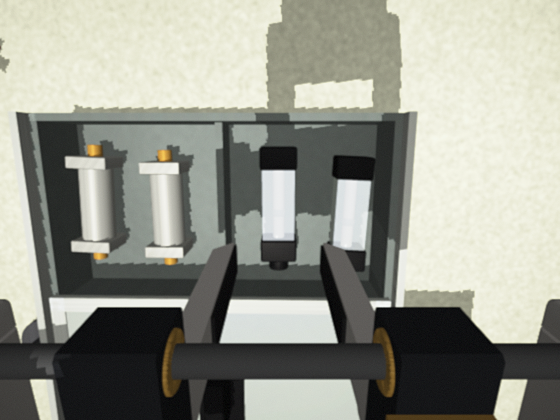

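```bash
python3 - <<'E'
from h import *
D=[([.245774,1.558995,1.33870],[.20548,-.61606,.21538]),([-.304593,1.73804,1.721662],[.39847,-.22512,.41728]),([-.254577,1.596624,1.798929],[.47761,-.014617,.47527]),
([-.166591,2.025531,1.296889],[.4654,-.0434,.1934]),([.024211,1.828785,1.295439],[.469,-.2823,.2022]),([.216725,1.975375,.987749],[.5154,-.0294,.0297]),([.383542,1.789211,1.035081],[.4912,.3138,.0178]),([.1310608,1.819125,1.292947],[.5389,.0726,.152])]
A=[];b=[]
for q,p in D:
    a,f,t=q[0],q[0]+q[1],sum(q)
    A.append([np.sin(a),np.sin(f),np.sin(t),1,0]);b.append(np.hypot(p[0],p[1]))
    A.append([np.cos(a),np.cos(f),np.cos(t),0,1]);b.append(p[2])
sol,res,_,_=np.linalg.lstsq(np.array(A),np.array(b),rcond=None); print(sol,np.abs(np.array(A)@sol-b).max())
L1,L2,d,r0,h=sol
from scipy.optimize import fsolve
for cx,z in [(-.02,.3),(.22,.35),(.22,.0725),(.136,.0725)]:
    r=np.hypot(*w(cx,0))
    f=lambda v:[L1*np.sin(v[0])+L2*np.sin(v[0]+v[1])+r0-r, L1*np.cos(v[0])+L2*np.cos(v[0]+v[1])-d+h-z]
    v=fsolve(f,[.3,1.6]); print(cx,z,'r',r.round(3),'q',v.round(3),'forearm below horiz deg',np.rad2deg(v.sum()-np.pi/2).round(1),'wrist z',(z+d).round(3),'elbow',(r0+L1*np.sin(v[0])).round(3),(h+L1*np.cos(v[0])).round(3))
E
```

```text
[0.35312727 0.55838596 0.35957583 0.01118387 0.36505038] 0.015455096963773507
-0.02 0.3 r 0.587 q [0.059 1.616] forearm below horiz deg 6.0 wrist z 0.66 elbow 0.032 0.718
0.22 0.35 r 0.825 q [0.858 0.509] forearm below horiz deg -11.7 wrist z 0.71 elbow 0.278 0.596
0.22 0.0725 r 0.825 q [0.9   0.947] forearm below horiz deg 15.8 wrist z 0.432 elbow 0.288 0.585
0.136 0.0725 r 0.742 q [0.653 1.31 ] forearm below horiz deg 22.5 wrist z 0.432 elbow 0.226 0.646
```

Emit:
servo_tool(rows=[[0,-1.5,0,8.5,-1],[0,-1.7,0,8.5,-1],[0,-1.7,0,8.5,-1],[0,-1.7,0,8.5,-1],[0,-1.7,0,8.5,-1],[0,-1.7,0,8.5,-1],[0,-1.7,0,8.5,-1],[0,-1.7,0,8.5,-1],[0,-1.7,0,8.5,-1],[0,-1.7,0,8.5,-1]])

```text
time_s: 23.5
eef_pos: [0.5465, 0.0739, 0.3031]
ee_rot: [[0.988, -0.136, 0.072], [-0.073, -0.003, 0.997], [-0.135, -0.991, -0.012]]
force: [-0.0, 0.7, -0.3]
gripper_width: 0.0942
```

```bash
python3 - <<'E'
from h import *
need(w(.222,0),.32,81.9); print(get_state()['ee_rot'].round(3),get_state()['qpos'])
E
```

```text
t 23.5 pos [0.5465 0.0739 0.3031] case [-68.8  54.5] zang 85.89 tilt [-0.136  -0.0026] F [-0.   0.7 -0.3] w 0.0942
MOVE cm [28.15 -5.46 -7.48] turn 4.0
[[ 0.988 -0.136  0.072]
 [-0.073 -0.003  0.997]
 [-0.135 -0.991 -0.012]] [-0.06548392  0.04215389  1.62974371 -0.0114779   1.6056214   0.00740804]
```

Emit:
servo_tool(rows=[[1.5,0,-0.7,4,-1],[1.5,0,-0.7,0,-1],[1.5,0,-0.7,0,-1],[1.5,0,-0.7,0,-1],[1.5,0,-0.7,0,-1]])

```text
time_s: 24.0
eef_pos: [0.615, 0.0293, 0.2882]
ee_rot: [[0.979, -0.144, 0.144], [-0.145, -0.002, 0.989], [-0.142, -0.99, -0.023]]
force: [0.2, 0.3, 0.0]
gripper_width: 0.094
```

```bash
python3 - <<'E'
from h import *
need(w(.222,0),.32,81.9); print(get_state()['qpos'],get_state()['joint_vel'].round(3))
E
```

```text
t 24.0 pos [0.615  0.0293 0.2882] case [ 5.3 20. ] zang 81.73 tilt [-0.1439 -0.0016] F [0.2 0.3 0. ] w 0.094
MOVE cm [21.01 -6.18 -2.  ] turn -0.2
[-0.12746101  0.20845226  1.47505833 -0.01990029  1.60107386  0.01923924] [-0.12   0.348 -0.324 -0.018  0.007 -0.118]
```

Emit:
servo_tool(rows=[[-1,-2,0,0,-1],[-0.6,-2,0,0,-1],[-0.3,-2,0,0,-1],[0,0,0,0,-1]])

```text
time_s: 24.4
eef_pos: [0.6032, 0.0307, 0.3412]
ee_rot: [[0.976, -0.162, 0.146], [-0.148, 0.001, 0.989], [-0.16, -0.987, -0.023]]
force: [-0.1, -0.3, 0.6]
gripper_width: 0.0937
```

```bash
python3 - <<'E'
from h import *
need(w(.222,0),.32,81.9); print(get_state()['qpos'],get_state()['joint_vel'].round(3))
E
```

```text
t 24.4 pos [0.6032 0.0307 0.3412] case [-6.5 19.7] zang 81.61 tilt [-0.1615  0.0007] F [-0.1 -0.3  0.6] w 0.0937
MOVE cm [22.91 -1.52 -1.81] turn -0.3
[-0.12762269  0.16902037  1.42722659 -0.02003337  1.70634316  0.01949663] [-0.003  0.033  0.069 -0.001 -0.017  0.   ]
```

Emit:
servo_tool(rows=[[2.5,-0.6,-0.3,0,-1],[3.5,-0.6,-0.3,0,-1],[3.5,-0.6,-0.3,0,-1],[3.5,-0.6,-0.3,0,-1],[3.5,-0.5,-0.3,0,-1],[3.5,-0.5,-0.3,0,-1],[2,-0.3,0,0,-1],[0,0,0,0,-1]])

```text
time_s: 25.2
eef_pos: [0.8238, -0.0205, 0.3163]
ee_rot: [[0.971, -0.189, 0.145], [-0.146, 0.005, 0.989], [-0.188, -0.982, -0.023]]
force: [-0.5, 0.0, -0.7]
gripper_width: 0.0939
```

```bash
python3 - <<'E'
from h import *
need(w(.225,0),.20,81.9); print(get_state()['qpos'],get_state()['joint_vel'].round(3))
E
```

```text
t 25.2 pos [ 0.8238 -0.0205  0.3163] case [2.191e+02 1.000e-01] zang 81.69 tilt [-0.1894  0.0047] F [-0.5  0.  -0.7] w 0.0939
MOVE cm [ 2.76 11.31  0.26] turn -0.2
[-0.15389305  0.77993114  0.66017948 -0.02571228  1.89041698 -0.01233921] [-0.     0.001  0.049 -0.002 -0.002  0.   ]
```

Emit:
servo_tool(rows=[[0.5,1.5,0,0,-1],[0.6,2.5,0,0,-1],[0.6,3,0,0,-1],[0.6,3,0,0,-1],[0.6,3,0,0,-1],[0.6,3,0,0,-1],[0.6,2.5,0,0,-1],[0.5,1.5,0,0,-1],[0,0,0,0,-1]])

```text
time_s: 26.1
eef_pos: [0.8169, -0.0221, 0.0916]
ee_rot: [[0.968, -0.205, 0.141], [-0.143, 0.007, 0.99], [-0.204, -0.979, -0.023]]
force: [-0.0, 0.1, -0.7]
gripper_width: 0.0939
```

```bash
cat >> h.py <<'E'
def tips(sgn=-1):
    st=get_state(); R=st['ee_rot'];p=st['eef_pos']; hw=st['gripper_width']/2
    for nm,o in (('outer',hw+.0125),('inner',hw)):
        for q in (-1,1):
            a=p+q*o*R[:,0]+.011*R[:,1]; print(nm,q,(c(a)*1000).round(1),'z',(a[2]*1000).round(1),end=' | ')
    print()
    a=p-.19*R[:,1]; print('flange axis at 190 up: case',(c(a)*1000).round(0),a[2].round(3)); 
E
python3 - <<'E'
from h import *
need(w(.225,0),.068,81.9); tips(); print(get_state()['qpos'],get_state()['joint_vel'].round(3))
s=shot('scene','sc14'); s=shot('side','s14')
E
```

```text
t 26.1 pos [ 0.8169 -0.0221  0.0916] case [212.5  -2.5] zang 81.87 tilt [-0.2054  0.0067] F [-0.   0.1 -0.7] w 0.0939
MOVE cm [1.71 2.05 0.31] turn -0.0
outer -1 [152.   -2.5] z 93.0 | outer 1 [268.4  -3.1] z 68.7 | inner -1 [164.3  -2.5] z 90.5 | inner 1 [256.2  -3. ] z 71.3 | 
flange axis at 190 up: case [251.   2.] 0.278
[-0.15686657  0.88014927  0.9055943  -0.02548908  1.56131082 -0.00972839] [ 0.004 -0.033  0.029  0.002 -0.002 -0.001]
```

View pics/sc14.png

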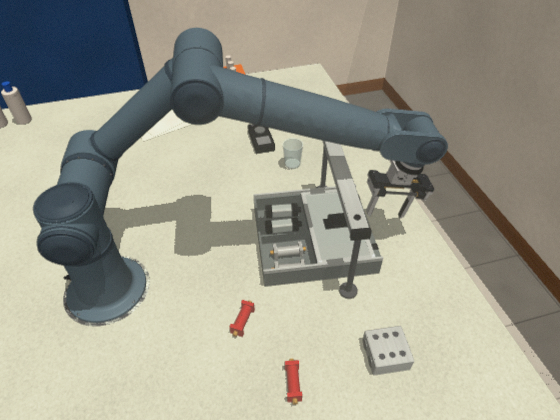

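View pics/s14.png

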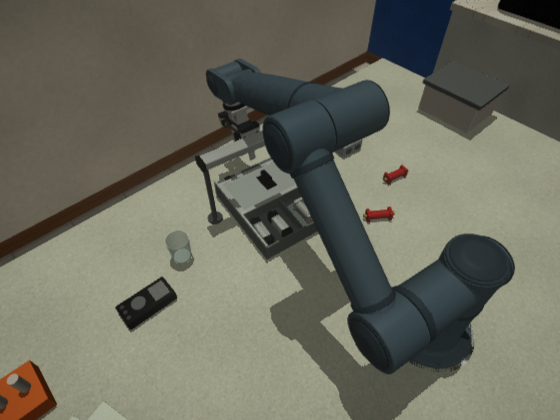

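Emit:
servo_tool(rows=[[0.9,0.9,0,0,-1],[0.5,0.9,0,0,-1],[0.2,0.6,0,0,-1],[0,0,0,0,-1]])

```text
time_s: 26.6
eef_pos: [0.8337, -0.0251, 0.0732]
ee_rot: [[0.971, -0.19, 0.142], [-0.143, 0.004, 0.99], [-0.189, -0.982, -0.023]]
force: [-0.4, 0.4, 0.8]
gripper_width: 0.0942
```

```bash
python3 - <<'E'
from h import *
need(w(.225,0),.068,81.9); tips()
E
```

```text
t 26.6 pos [ 0.8337 -0.0251  0.0732] case [229.5  -3.1] zang 81.86 tilt [-0.1903  0.0043] F [-0.4  0.4  0.8] w 0.0942
MOVE cm [-0.35  0.59  0.32] turn -0.0
outer -1 [169.  -3.] z 73.7 | outer 1 [286.   -3.6] z 51.2 | inner -1 [181.2  -3.1] z 71.3 | inner 1 [273.7  -3.6] z 53.5 | 
flange axis at 190 up: case [265.   1.] 0.26
```

Emit:
servo_tool(rows=[[-0.3,0.6,0,0,-1],[-0.5,0.35,0,0,-1],[0,0,0,0,-1]])

```text
time_s: 26.9
eef_pos: [0.8237, -0.0239, 0.0651]
ee_rot: [[0.972, -0.19, 0.142], [-0.143, 0.004, 0.99], [-0.188, -0.982, -0.023]]
force: [0.3, 1.5, 0.3]
gripper_width: 0.0939
```

```bash
python3 - <<'E'
from h import *
need(w(.225,0),.068,81.9); tips()
E
```

```text
t 26.9 pos [ 0.8237 -0.0239  0.0651] case [219.5  -3.3] zang 81.86 tilt [-0.1897  0.0042] F [0.3 1.5 0.3] w 0.0939
MOVE cm [ 0.49 -0.4   0.32] turn -0.0
outer -1 [159.   -3.2] z 65.5 | outer 1 [275.8  -3.8] z 43.1 | inner -1 [171.3  -3.3] z 63.1 | inner 1 [263.5  -3.8] z 45.5 | 
flange axis at 190 up: case [255.   1.] 0.252
```

Emit:
servo_tool(rows=[[-0.5,0.2,0,0,-1],[-0.6,0.2,0,0,-1],[0,0,0,0,-1]])

```text
time_s: 27.2
eef_pos: [0.8111, -0.022, 0.0636]
ee_rot: [[0.972, -0.189, 0.141], [-0.143, 0.004, 0.99], [-0.188, -0.982, -0.023]]
force: [0.5, 0.4, 0.4]
gripper_width: 0.0941
```

```bash
python3 - <<'E'
from h import *
need(w(.225,0),.068,81.9); tips()
E
```

```text
t 27.2 pos [ 0.8111 -0.022   0.0636] case [206.7  -3.2] zang 81.87 tilt [-0.1894  0.0042] F [0.5 0.4 0.4] w 0.0941
MOVE cm [ 1.72 -0.78  0.31] turn -0.0
outer -1 [146.1  -3.2] z 64.0 | outer 1 [263.1  -3.8] z 41.6 | inner -1 [158.4  -3.2] z 61.7 | inner 1 [250.8  -3.7] z 44.0 | 
flange axis at 190 up: case [242.   1.] 0.25
```

Emit:
servo_tool(rows=[[-0.5,0.2,0,0,-1],[-0.8,0.18,0,0,-1],[-0.8,0.16,0,0,-1],[0,0,0,0,-1]])

```text
time_s: 27.6
eef_pos: [0.7901, -0.0191, 0.0638]
ee_rot: [[0.973, -0.183, 0.142], [-0.144, 0.003, 0.99], [-0.182, -0.983, -0.023]]
force: [0.2, 0.8, 0.1]
gripper_width: 0.0938
```

```bash
python3 - <<'E'
from h import *
need(w(.225,0),.068,81.9); tips()
s=shot('scene','sc15');
cv2.imwrite('pics/sc15z.png',cv2.resize(s['im'][160:300,240:450],None,fx=3.5,fy=3.5,interpolation=cv2.INTER_CUBIC))
E
```

```text
t 27.6 pos [ 0.7901 -0.0191  0.0638] case [185.5  -3.3] zang 81.85 tilt [-0.1832  0.0034] F [0.2 0.8 0.1] w 0.0938
MOVE cm [ 3.81 -1.13  0.32] turn -0.0
outer -1 [125.1  -3.2] z 63.8 | outer 1 [241.9  -3.8] z 42.2 | inner -1 [137.4  -3.3] z 61.6 | inner 1 [229.6  -3.8] z 44.5 | 
flange axis at 190 up: case [220.   1.] 0.251
```

View pics/sc15z.png

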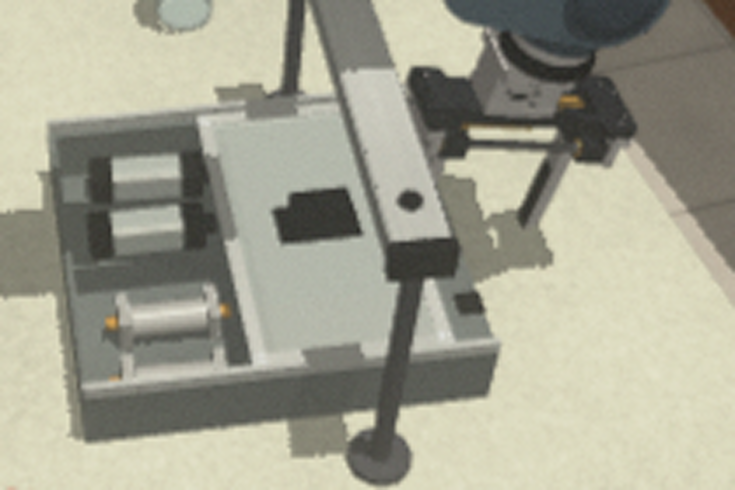

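```bash
cat >> h.py <<'E'
def edge(fn,zoff=0):
    P=cloud(load(fn)).reshape(-1,3); X=(P[:,:2]-O)@EX; Y=(P[:,:2]-O)@EY; Z=P[:,2]
    k=(abs(Y)<.12)&(X>-.155)&(X<.03)&(Z>.056)&(Z<.075)
    print(fn,'cover front edge',np.percentile(X[k],[.5,1,2])*1000,k.sum())
    k=(abs(Y)<.04)&(abs(X)<.2)&(Z>.085)&(Z<.105); print('fin',(np.percentile(X[k],[2,50,98])*1000).round(1) if k.any() else '')
E
python3 - <<'E'
from h import *
edge('sc14');edge('sc15')
E
```

```text
sc14 cover front edge [-16.24878005 -16.02432755 -15.6369279 ] 969
fin [ 40.1  66.2 161.2]
sc15 cover front edge [-31.73984572 -31.51102864 -31.15779756] 1288
fin [24.5 48.7 72.6]
```

Emit:
servo_tool(rows=[[-0.8,0.16,0,0,-1],[-1,0.19,0,0,-1],[-1,0.19,0,0,-1],[-1,0.19,0,0,-1],[0,0,0,0,-1]])

```text
time_s: 28.15
eef_pos: [0.7555, -0.0145, 0.0653]
ee_rot: [[0.975, -0.172, 0.143], [-0.144, 0.002, 0.99], [-0.17, -0.985, -0.023]]
force: [-0.4, 0.5, -0.5]
gripper_width: 0.0941
```

```bash
python3 - <<'E'
from h import *
need(w(.225,0),.068,81.9); tips()
s=shot('scene','sc16'); edge('sc16'); shot('side','s16')
E
```

```text
t 28.15 pos [ 0.7555 -0.0145  0.0653] case [150.7  -3.6] zang 81.8 tilt [-0.1717  0.0021] F [-0.4  0.5 -0.5] w 0.0941
MOVE cm [ 7.28 -1.54  0.37] turn -0.1
outer -1 [90.1 -3.5] z 64.5 | outer 1 [207.4  -4.2] z 44.3 | inner -1 [102.4  -3.6] z 62.4 | inner 1 [195.1  -4.1] z 46.4 | 
flange axis at 190 up: case [183.   1.] 0.252
sc16 cover front edge [-66.32211114 -66.04633468 -65.5097518 ] 1907
fin [-9.9 13.4 37.6]
```

View pics/s16.png

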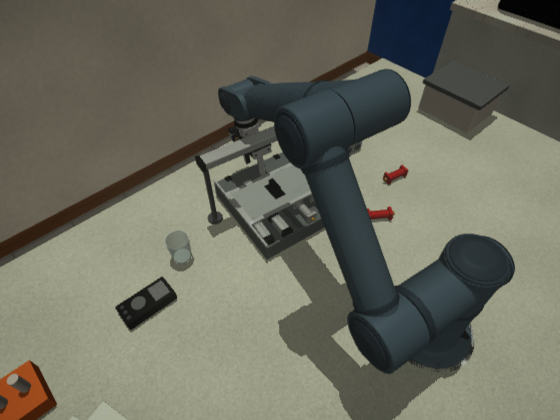

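Emit:
servo_tool(rows=[[-0.7,0.3,0,0,-1],[-0.8,0.22,0,0,-1],[-0.6,0.15,0,0,-1],[0,0,0,0,-1]])

```text
time_s: 28.65
eef_pos: [0.7369, -0.0122, 0.065]
ee_rot: [[0.976, -0.164, 0.143], [-0.145, 0.001, 0.989], [-0.162, -0.986, -0.023]]
force: [0.3, 0.2, 0.5]
gripper_width: 0.0938
```

```bash
python3 - <<'E'
from h import *
need(w(.225,0),.068,81.9); tips()
s=shot('scene','sc17'); edge('sc17')
E
```

```text
t 28.65 pos [ 0.7369 -0.0122  0.065 ] case [131.9  -3.9] zang 81.75 tilt [-0.1638  0.0012] F [0.3 0.2 0.5] w 0.0938
MOVE cm [ 9.13 -1.82  0.41] turn -0.1
outer -1 [71.5 -3.8] z 63.7 | outer 1 [188.7  -4.5] z 44.5 | inner -1 [83.8 -3.9] z 61.7 | inner 1 [176.4  -4.5] z 46.5 | 
flange axis at 190 up: case [163.   0.] 0.252
sc17 cover front edge [-84.23669018 -83.88901996 -82.93471058] 2242
fin [-27.6  10.8 192.9]
```

Emit:
servo_tool(rows=[[-0.4,0.1,0,0,-1],[-0.3,0.08,0,0,-1],[0,0,0,0,-1]])

```text
time_s: 29.0
eef_pos: [0.7301, -0.0112, 0.0647]
ee_rot: [[0.976, -0.163, 0.144], [-0.145, 0.001, 0.989], [-0.161, -0.987, -0.022]]
force: [0.1, -1.0, 2.0]
gripper_width: 0.0937
```

```bash
python3 - <<'E'
from h import *
need(w(.225,0),.068,81.9); tips()
E
```

```text
t 29.0 pos [ 0.7301 -0.0112  0.0647] case [125.   -3.9] zang 81.75 tilt [-0.1626  0.0012] F [ 0.1 -1.   2. ] w 0.0937
MOVE cm [ 9.81 -1.94  0.41] turn -0.2
outer -1 [64.7 -3.8] z 63.4 | outer 1 [181.8  -4.6] z 44.3 | inner -1 [77.  -3.9] z 61.4 | inner 1 [169.4  -4.5] z 46.3 | 
flange axis at 190 up: case [156.   0.] 0.252
```

Emit:
servo_tool(rows=[[1,-0.4,0,0,-1],[2,-0.4,0,0,-1],[2.5,-0.4,0,0,-1],[2.5,-0.4,0,0,-1],[2,-0.4,0,0,-0.8],[1,-1,0,0,-0.6],[-0.4,-2.5,0,0,-0.4],[-0.4,-2.5,0,0,-0.2],[-0.4,-2.5,0,0,-0.2],[-0.4,-2.5,0,0,-0.2]])

```text
time_s: 30.0
eef_pos: [0.8368, -0.0244, 0.1584]
ee_rot: [[0.969, -0.203, 0.143], [-0.144, 0.006, 0.99], [-0.202, -0.979, -0.023]]
force: [0.7, -0.3, 1.1]
gripper_width: 0.0565
```

```bash
python3 - <<'E'
from h import *
need(w(.222,0),.34,81.9); tips()
E
```

```text
t 30.0 pos [ 0.8368 -0.0244  0.1584] case [232.5  -1.9] zang 81.8 tilt [-0.2029  0.0064] F [ 0.7 -0.3  1.1] w 0.0565
MOVE cm [ -4.7  -17.57  -0.23] turn -0.1
outer -1 [190.4  -1.9] z 155.8 | outer 1 [270.2  -2.4] z 139.4 | inner -1 [202.7  -2. ] z 153.3 | inner 1 [258.   -2.4] z 141.9 | 
flange axis at 190 up: case [271.   2.] 0.344
```

Emit:
servo_tool(rows=[[-0.7,-2.5,0,0,-0.2],[-0.7,-3,0,0,-0.2],[-0.7,-3,0,0,-0.2],[-0.7,-3,0,0,-0.2],[-0.7,-3,0,0,-0.2],[-0.7,-3,0,0,-0.2],[-2,-1,0,0,-0.2]])

```text
time_s: 30.7
eef_pos: [0.8122, -0.0167, 0.349]
ee_rot: [[0.964, -0.223, 0.143], [-0.144, 0.009, 0.989], [-0.222, -0.975, -0.024]]
force: [0.5, 0.1, 0.2]
gripper_width: 0.0564
```

```bash
python3 - <<'E'
from h import *
need(w(-.06,0),.34,81.9); tips()
E
```

```text
t 30.7 pos [ 0.8122 -0.0167  0.349 ] case [207.1   2.2] zang 81.8 tilt [-0.2229  0.0088] F [0.5 0.1 0.2] w 0.0564
MOVE cm [-25.84   6.81  -0.25] turn -0.1
outer -1 [165.    2.2] z 347.3 | outer 1 [244.3   1.7] z 329.2 | inner -1 [177.1   2.2] z 344.5 | inner 1 [232.1   1.8] z 332.0 | 
flange axis at 190 up: case [249.   7.] 0.534
```

Emit:
servo_tool(rows=[[-2.5,0.5,0,0,-0.2],[-3.8,0.75,0,0,-0.2],[-3.9,0.8,0,0,-0.2],[-3.9,0.8,0,0,-0.2],[-3.9,0.8,0,0,-0.2],[-3.9,0.8,0,0,-0.2],[-3.9,0.8,0,0,-0.2],[-3.9,0.8,0,0,-0.2],[-2.5,0.5,0,0,-0.2]])

```text
time_s: 31.6
eef_pos: [0.4705, 0.0321, 0.3488]
ee_rot: [[0.96, -0.24, 0.143], [-0.145, 0.011, 0.989], [-0.239, -0.971, -0.024]]
force: [0.2, -0.1, 0.3]
gripper_width: 0.0566
```

```bash
python3 - <<'E'
from h import *
need(w(-.1,0),.34,171.9); tips(); print(get_state()['qpos'])
E
```

```text
t 31.6 pos [0.4705 0.0321 0.3488] case [-138.1    2.4] zang 81.77 tilt [-0.2396  0.0106] F [ 0.2 -0.1  0.3] w 0.0566
MOVE cm [ 3.91 -0.05 -0.21] turn -90.1
outer -1 [-180.4    2.5] z 347.9 | outer 1 [-101.1    1.8] z 328.4 | inner -1 [-168.2    2.4] z 344.9 | inner 1 [-113.3    1.9] z 331.4 | 
flange axis at 190 up: case [-93.   7.] 0.533
[-0.15707877 -0.10282557  1.69986257 -0.02763698  1.78518945 -0.01315584]
```

Emit:
servo_tool(rows=[[0,0,0,-8.5,-0.2],[0,0,0,-8.5,-0.2],[0,0,0,-8.5,-0.2],[0,0,0,-8.5,-0.2],[0,0,0,-8.5,-0.2],[0,0,0,-8.5,-0.2],[0,0,0,-8.5,-0.2],[0,0,0,-8.5,-0.2],[0,0,0,-8.5,-0.2],[0,0,0,-8.5,-0.2]])

```text
time_s: 32.6
eef_pos: [0.4607, 0.0339, 0.3407]
ee_rot: [[0.206, -0.26, -0.943], [0.978, 0.013, 0.21], [-0.043, -0.966, 0.257]]
force: [0.3, 0.6, 0.6]
gripper_width: 0.0563
```

```bash
python3 - <<'E'
from h import *
need(w(-.1,0),.2,171.9); tips(); print(get_state()['qpos'])
E
```

```text
t 32.6 pos [0.4607 0.0339 0.3407] case [-148.1    2.7] zang 167.47 tilt [-0.26    0.0127] F [0.3 0.6 0.6] w 0.0563
MOVE cm [ 0.64 12.35 -8.27] turn -4.4
outer -1 [-153.6  -38.1] z 331.8 | outer 1 [-148.3   43. ] z 328.4 | inner -1 [-152.8  -25.6] z 331.3 | inner 1 [-149.1   30.5] z 328.9 | 
flange axis at 190 up: case [-99.   7.] 0.524
[-0.15617709 -0.10992542  1.72317115 -0.02856385  1.79011762 -1.51652012]
```

Emit:
servo_tool(rows=[[0.1,1.5,-1,-2.2,-0.2],[0.1,1.5,-1,-2.2,-0.2],[0.1,1.5,-1,0,-0.2],[0.1,1.5,-1,0,-0.2],[0,1.5,-1,0,-0.2],[0,0,0,0,-0.2]])

```text
time_s: 33.2
eef_pos: [0.4863, 0.0315, 0.2479]
ee_rot: [[0.127, -0.271, -0.954], [0.992, 0.014, 0.128], [-0.021, -0.962, 0.271]]
force: [-0.3, -0.3, 0.6]
gripper_width: 0.0565
```

```bash
python3 - <<'E'
from h import *
need(w(-.1,0),.1,171.9); tips(); print(get_state()['qpos'])
E
```

```text
t 33.2 pos [0.4863 0.0315 0.2479] case [-122.4    4. ] zang 172.39 tilt [-0.271   0.0138] F [-0.3 -0.3  0.6] w 0.0565
MOVE cm [-0.11 13.64 -6.15] turn 0.5
outer -1 [-124.8  -37. ] z 238.2 | outer 1 [-125.9   44.5] z 236.4 | inner -1 [-124.9  -24.5] z 237.9 | inner 1 [-125.8   32. ] z 236.7 | 
flange axis at 190 up: case [-71.   9.] 0.431
[-0.15287506  0.01671162  1.76981423 -0.0276637   1.62848683 -1.59162747]
```

Emit:
servo_tool(rows=[[0,0.8,-0.6,0,-0.2],[0,0.8,-0.6,0,-0.2],[0,0.8,-0.6,0,-0.2],[0,0.8,-0.6,0,-0.2]])

```text
time_s: 33.6
eef_pos: [0.5016, 0.0287, 0.2101]
ee_rot: [[0.126, -0.269, -0.955], [0.992, 0.013, 0.128], [-0.022, -0.963, 0.268]]
force: [1.0, 0.5, -0.6]
gripper_width: 0.0563
```

Emit:
servo_tool(rows=[[0,0,0,0,-0.2],[0,0,0,0,-0.2],[0,0,0,0,-0.2]])

```text
time_s: 33.9
eef_pos: [0.5015, 0.0287, 0.2087]
ee_rot: [[0.126, -0.271, -0.954], [0.992, 0.014, 0.127], [-0.022, -0.962, 0.271]]
force: [0.1, -0.8, -0.2]
gripper_width: 0.0564
```

Emit:
servo_tool(rows=[[0,0,-0.6,0,-0.2],[0,0,-0.6,0,-0.2],[0,0,-0.6,0,-0.2],[0,0,-0.6,0,-0.2]])

```text
time_s: 34.3
eef_pos: [0.5267, 0.0254, 0.2034]
ee_rot: [[0.126, -0.268, -0.955], [0.992, 0.013, 0.127], [-0.022, -0.963, 0.267]]
force: [-0.2, 0.1, 0.0]
gripper_width: 0.0563
```

Emit:
servo_tool(rows=[[0,0.6,0,0,-0.2],[0,0.6,0,0,-0.2],[0,0.6,0,0,-0.2],[0,0.6,0,0,-0.2]])

```text
time_s: 34.7
eef_pos: [0.5207, 0.0255, 0.1784]
ee_rot: [[0.126, -0.268, -0.955], [0.992, 0.013, 0.128], [-0.022, -0.963, 0.267]]
force: [0.0, 0.1, -0.2]
gripper_width: 0.0564
```

```bash
python3 - <<'E'
from h import *
need(w(-.13,0),.10,171.9); need(w(-.13,0),.06,171.9)
E
```

```text
t 34.7 pos [0.5207 0.0255 0.1784] case [-87.5   2.9] zang 172.39 tilt [-0.2678  0.0131] F [ 0.   0.1 -0.2] w 0.0564
MOVE cm [-0.06  8.69  2.  ] turn 0.5
t 34.7 pos [0.5207 0.0255 0.1784] case [-87.5   2.9] zang 172.39 tilt [-0.2678  0.0131] F [ 0.   0.1 -0.2] w 0.0564
MOVE cm [ 0.03 12.55  0.94] turn 0.5
```

Emit:
servo_tool(rows=[[0,1.0,1.5,0.5,1],[0,1.5,1.0,0,1],[0,1.8,0,0,1],[0,1.8,0,0,1],[0,1.8,0,0,1],[0,1.5,0,0,1],[0,0,0,0,1]])

```text
time_s: 35.4
eef_pos: [0.4662, 0.0309, 0.0883]
ee_rot: [[0.135, -0.271, -0.953], [0.991, 0.014, 0.136], [-0.024, -0.963, 0.27]]
force: [0.3, 0.0, -0.4]
gripper_width: 0.0036
```

```bash
python3 - <<'E'
from h import *
need(w(-.13,0),.06,171.9)
E
```

```text
t 35.4 pos [0.4662 0.0309 0.0883] case [-142.2    0.5] zang 171.86 tilt [-0.2707  0.0136] F [ 0.3  0.  -0.4] w 0.0036
MOVE cm [ 0.01  2.4  -1.94] turn -0.0
```

Emit:
servo_tool(rows=[[0,0.5,-0.9,0,1],[0,1.0,-0.6,0,1],[0,0.8,0,0,1],[0,0,0,0,1]])

```text
time_s: 35.8
eef_pos: [0.4765, 0.0287, 0.0613]
ee_rot: [[0.135, -0.268, -0.954], [0.991, 0.013, 0.136], [-0.024, -0.963, 0.267]]
force: [0.2, 1.0, 0.3]
gripper_width: 0.0007
```

```bash
python3 - <<'E'
from h import *
need(w(-.145,0),.06,171.9)
E
```

```text
t 35.8 pos [0.4765 0.0287 0.0613] case [-131.7   -0.2] zang 171.86 tilt [-0.268   0.0132] F [0.2 1.  0.3] w 0.0007
MOVE cm [0.03 0.48 1.25] turn -0.0
```

Emit:
servo_tool(rows=[[0,0.2,0.7,0,1],[0,0.15,0.5,0,1],[0,0,0,0,1]])

```text
time_s: 36.1
eef_pos: [0.4634, 0.0305, 0.0615]
ee_rot: [[0.135, -0.268, -0.954], [0.991, 0.013, 0.136], [-0.024, -0.963, 0.267]]
force: [0.2, -0.2, 0.0]
gripper_width: 0.0008
```

Emit:
servo_tool(rows=[[0,0.07,0.3,0,1]])

```text
time_s: 36.2
eef_pos: [0.4611, 0.0308, 0.062]
ee_rot: [[0.135, -0.265, -0.955], [0.991, 0.013, 0.136], [-0.024, -0.964, 0.264]]
force: [6.8, -0.9, -2.1]
gripper_width: 0.0006
```

Emit:
servo_tool(rows=[[0,0.07,0.3,0,1]])

```text
time_s: 36.3
eef_pos: [0.4609, 0.0308, 0.0625]
ee_rot: [[0.135, -0.256, -0.957], [0.991, 0.012, 0.137], [-0.024, -0.967, 0.255]]
force: [10.2, -0.1, -8.4]
gripper_width: 0.0005
```

Emit:
servo_tool(rows=[[0,0.07,0.3,0,1]])

```text
time_s: 36.4
eef_pos: [0.4609, 0.0307, 0.0632]
ee_rot: [[0.136, -0.247, -0.96], [0.99, 0.011, 0.137], [-0.024, -0.969, 0.246]]
force: [8.2, -0.4, -5.9]
gripper_width: 0.0004
```

Emit:
servo_tool(rows=[[0,0.17,0.4,0,1],[0,0.17,0.4,0,1],[0,0.17,0.4,0,1]])

```text
time_s: 36.7
eef_pos: [0.4605, 0.0307, 0.0636]
ee_rot: [[0.138, -0.211, -0.968], [0.99, 0.007, 0.139], [-0.022, -0.978, 0.21]]
force: [11.2, -0.9, -6.9]
gripper_width: 0.0008
```

Emit:
servo_tool(rows=[[0,0.17,0.45,0,1],[0,0.17,0.45,0,1],[0,0.17,0.45,0,1],[0,0.17,0.45,0,1]])

```text
time_s: 37.1
eef_pos: [0.4601, 0.0308, 0.0642]
ee_rot: [[0.141, -0.157, -0.977], [0.99, 0.002, 0.142], [-0.02, -0.988, 0.156]]
force: [11.5, -0.5, -8.3]
gripper_width: 0.0004
```

Emit:
servo_tool(rows=[[0,0.2,0.45,0,1],[0,0.2,0.45,0,1],[0,0.2,0.45,0,1],[0,0.2,0.45,0,1],[0,0.2,0.45,0,1]])

```text
time_s: 37.6
eef_pos: [0.4597, 0.0308, 0.0648]
ee_rot: [[0.145, -0.091, -0.985], [0.989, -0.004, 0.146], [-0.018, -0.996, 0.09]]
force: [11.1, 0.1, -6.2]
gripper_width: 0.0006
```

Emit:
servo_tool(rows=[[0,0.15,0.45,0,1],[0,0.15,0.45,0,1],[0,0.15,0.45,0,1],[0,0.15,0.45,0,1],[0,0.15,0.45,0,1]])

```text
time_s: 38.1
eef_pos: [0.4592, 0.0308, 0.0656]
ee_rot: [[0.149, -0.026, -0.989], [0.989, -0.011, 0.149], [-0.015, -1.0, 0.024]]
force: [11.0, -0.9, -8.3]
gripper_width: 0.0006
```

Emit:
servo_tool(rows=[[0,-0.3,-0.6,0,1],[0,-1.5,0,0,0.5],[0,-2,0,0,0],[0,-2,-0.5,0,-0.1],[0,-1,-1,0,-0.1],[0,0,0,0,-0.1]])

```text
time_s: 38.7
eef_pos: [0.4819, 0.0283, 0.1373]
ee_rot: [[0.149, -0.027, -0.988], [0.989, -0.011, 0.149], [-0.015, -1.0, 0.025]]
force: [-0.2, -0.0, -0.3]
gripper_width: 0.0372
```

```bash
python3 - <<'E'
from h import *
need(w(-.03,0),.081,171.9); tips()
shot('side','s20'); edge('s20'); shot('scene','sc20'); edge('sc20'); shot('wrist','w20')
E
```

```text
t 38.7 pos [0.4819 0.0283 0.1373] case [-126.3    0.2] zang 171.41 tilt [-0.0269 -0.0111] F [-0.2 -0.  -0.3] w 0.0372
MOVE cm [ 0.14  5.39 -9.76] turn -0.5
outer -1 [-126.8  -31. ] z 126.8 | outer 1 [-126.3   31.2] z 125.8 | inner -1 [-126.7  -18.5] z 126.6 | inner 1 [-126.4   18.7] z 126.0 | 
flange axis at 190 up: case [-122.    3.] 0.327
s20 cover front edge [-89.26674017 -88.2273544  -87.65061314] 1355
fin 
sc20 cover front edge [-91.02384211 -90.68064719 -89.29525932] 2282
fin [-34.7 -11.2  13.8]
```

View pics/w20.png

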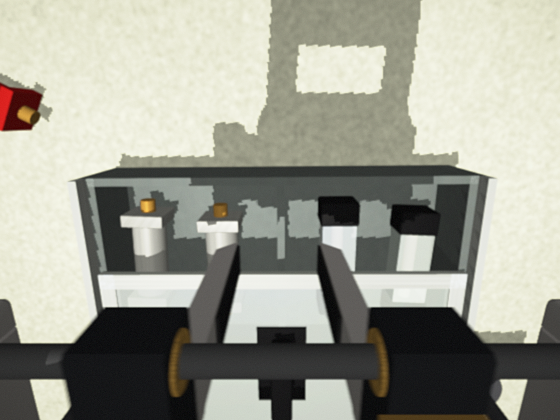

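View pics/sc20.png

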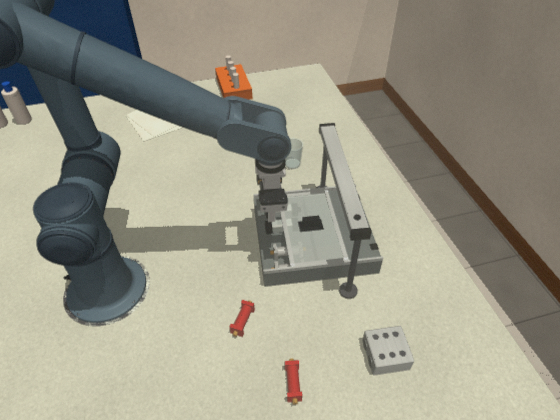

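Emit:
servo_tool(rows=[[0,0,-1.5,-0.5,0],[0,0,-2,0,0],[0,0,-2,0,0],[0,0,-2,0,0],[0,0,-1.5,0,0],[0,0.5,-0.5,0,0],[0,0,0,0,0]])

```text
time_s: 39.55
eef_pos: [0.568, 0.0164, 0.1172]
ee_rot: [[0.139, -0.049, -0.989], [0.99, -0.007, 0.14], [-0.014, -0.999, 0.048]]
force: [-1.3, 0.3, -0.1]
gripper_width: 0.0469
```

```bash
python3 - <<'E'
from h import *
need(w(-.023,0),.082,171.9); tips()
E
```

```text
t 39.55 pos [0.568  0.0164 0.1172] case [-39.4   0.6] zang 171.96 tilt [-0.0491 -0.0075] F [-1.3  0.3 -0.1] w 0.0469
MOVE cm [-0.01  3.44 -1.8 ] turn 0.1
outer -1 [-39.8 -35.5] z 106.7 | outer 1 [-40.   36.4] z 105.7 | inner -1 [-39.9 -23. ] z 106.5 | inner 1 [-39.9  23.9] z 105.9 | 
flange axis at 190 up: case [-30.   3.] 0.307
```

Emit:
servo_tool(rows=[[0,0.8,-0.6,0,0],[0,1.0,-0.6,0,0],[0,1.0,-0.2,0,0],[0,0.4,0,0,0],[0,0,0,0,0]])

```text
time_s: 40.05
eef_pos: [0.5776, 0.0148, 0.0795]
ee_rot: [[0.139, -0.054, -0.989], [0.99, -0.007, 0.139], [-0.014, -0.999, 0.053]]
force: [-0.7, 0.6, 0.3]
gripper_width: 0.0467
```

```bash
python3 - <<'E'
from h import *
need(w(-.023,0),.082,171.9); tips()
E
```

```text
t 40.05 pos [0.5776 0.0148 0.0795] case [-29.6   0.3] zang 171.98 tilt [-0.0543 -0.0066] F [-0.7  0.6  0.3] w 0.0467
MOVE cm [-0.04 -0.28 -0.65] turn 0.1
outer -1 [-30.1 -35.7] z 69.0 | outer 1 [-30.3  36. ] z 68.0 | inner -1 [-30.1 -23.2] z 68.8 | inner 1 [-30.2  23.5] z 68.2 | 
flange axis at 190 up: case [-20.   3.] 0.269
```

Emit:
servo_tool(rows=[[0,-0.35,-0.5,0,0],[0,0,0,0,1],[0,0,0,0,1],[0,0,0,0,1],[0,0,0,0,1],[0,0,0,0,1]], squeeze=20)

```text
time_s: 40.65
eef_pos: [0.5841, 0.0145, 0.0844]
ee_rot: [[0.139, -0.051, -0.989], [0.99, -0.006, 0.139], [-0.013, -0.999, 0.05]]
force: [0.3, 0.6, -1.4]
gripper_width: 0.0159
```

Emit:
servo_tool(rows=[[0,0.05,0.8,0,1],[0,0.05,1.2,0,1],[0,0.06,1.2,0,1],[0,0.06,1.2,0,1],[0,0.06,1.2,0,1],[0,0,0,0,1]])

```text
time_s: 41.25
eef_pos: [0.5263, 0.0225, 0.0844]
ee_rot: [[0.139, -0.047, -0.989], [0.99, -0.006, 0.14], [-0.012, -0.999, 0.046]]
force: [-2.2, -1.0, 0.1]
gripper_width: 0.0157
```

```bash
python3 - <<'E'
from h import *
need(w(-.098,0),.0844,171.9)
E
```

```text
t 41.25 pos [0.5263 0.0225 0.0844] case [-81.5   0.8] zang 171.97 tilt [-0.0468 -0.006 ] F [-2.2 -1.   0.1] w 0.0157
MOVE cm [-0.07  0.07  1.65] turn 0.1
```

Emit:
servo_tool(rows=[[0,0.05,0.8,0,1],[0,0.03,0.5,0,1],[0,0,0,0,1]])

```text
time_s: 41.55
eef_pos: [0.513, 0.0244, 0.0844]
ee_rot: [[0.139, -0.045, -0.989], [0.99, -0.006, 0.14], [-0.012, -0.999, 0.044]]
force: [-0.2, 0.0, -1.4]
gripper_width: 0.016
```

Emit:
servo_tool(rows=[[0,0,0.3,0,1]])

```text
time_s: 41.65
eef_pos: [0.5102, 0.0248, 0.0844]
ee_rot: [[0.139, -0.045, -0.989], [0.99, -0.006, 0.14], [-0.012, -0.999, 0.043]]
force: [2.4, 0.3, -3.0]
gripper_width: 0.0161
```

Emit:
servo_tool(rows=[[0,0,0.3,0,1]])

```text
time_s: 41.75
eef_pos: [0.5098, 0.0249, 0.0846]
ee_rot: [[0.14, -0.037, -0.989], [0.99, -0.007, 0.14], [-0.012, -0.999, 0.035]]
force: [16.7, -1.2, -14.0]
gripper_width: 0.016
```

Emit:
servo_tool(rows=[[0,0,0.3,0,1]])

```text
time_s: 41.85
eef_pos: [0.5096, 0.0249, 0.0846]
ee_rot: [[0.141, -0.028, -0.99], [0.99, -0.007, 0.141], [-0.011, -1.0, 0.027]]
force: [13.5, -1.1, -11.6]
gripper_width: 0.0161
```

Emit:
servo_tool(rows=[[0,0,0,0,1],[0,0,0,0,0.2],[0,0,0,0,0],[0,0,0,0,0],[0,-1.5,0,0,0],[0,-3,0,0,0],[0,-4,0,0,0],[0,-4,1,0,0],[0,-3,2,0,0],[0,0,0,0,0]])

```text
time_s: 42.85
eef_pos: [0.4817, 0.0301, 0.245]
ee_rot: [[0.14, -0.037, -0.989], [0.99, -0.009, 0.141], [-0.014, -0.999, 0.035]]
force: [0.4, 0.3, 0.8]
gripper_width: 0.0469
```

```bash
python3 - <<'E'
from h import *
need(w(-.1,0),.3,171.9)
for n,f in [('wrist','w21'),('scene','sc21'),('side','s21')]:
    shot(n,f); edge(f)
E
```

```text
t 42.85 pos [0.4817 0.0301 0.245 ] case [-126.8    2. ] zang 171.92 tilt [-0.0371 -0.0085] F [0.4 0.3 0.8] w 0.0469
MOVE cm [-0.28 -5.59 -2.48] turn 0.0
w21 cover front edge [-154.40650194 -153.65202195 -152.38967978] 26711
fin [-109.3  -87.1  -61.7]
sc21 cover front edge [-154.02116956 -153.22838105 -151.33008844] 3645
fin [-109.2  -86.   -62.3]
s21 cover front edge [-154.27301919 -153.5445975  -152.00493317] 2959
fin [-107.6  -86.1  -57.5]
```

View pics/w21.png

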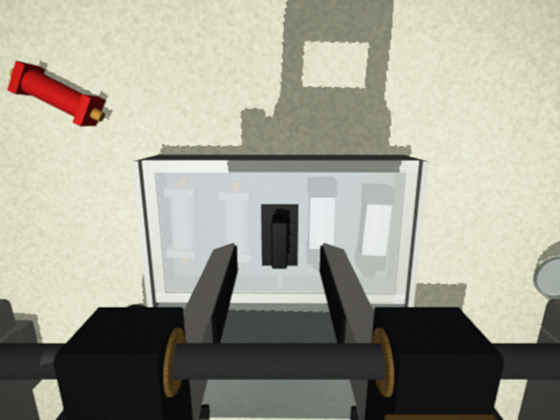

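View pics/sc21.png

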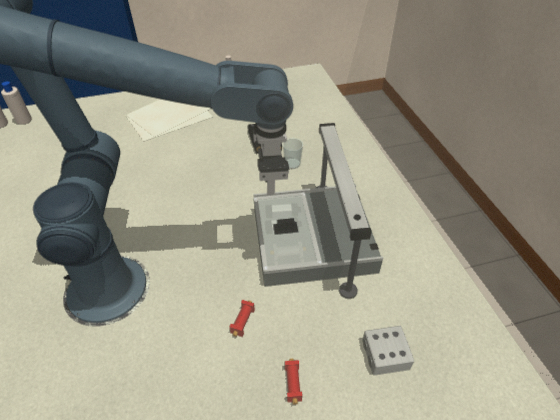

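View pics/s21.png

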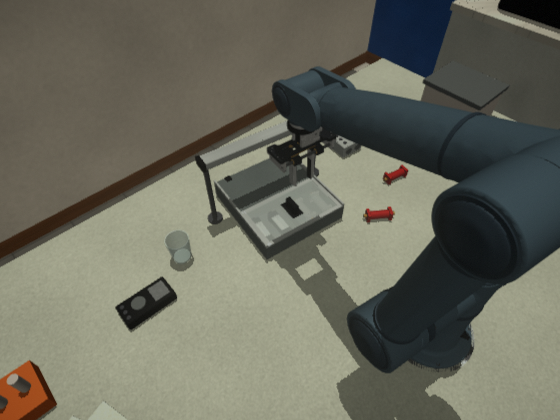

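```bash
python3 - <<'E'
from h import *
print(hand_in(), get_state()['time_s'])
E
```

```text
the job is handed in; nothing more can be done
the job is handed in; nothing more can be done
```

The job is done and handed in, at about 43 s of the 72 s allowed; no verdict was reported.

**What I did**
- **Opening:** The cover was already about 45 mm open. I pushed its front edge with closed fingertips the rest of the way, to the hard stop under the lamp.
- **Placing:** I laid the filter in the right compartment and the flow meter in the left one, lowering each until it touched the floor before opening the fingers.
- **Closing:** I pushed the cover's rear edge forward from behind the lamp, then gripped the handle from the front and pulled it to the closed stop.

**Last checks**
- **Items:** Both items lie flat. The depth readings on top of each match the stored twin, 41 mm for the filters and 37 mm for the flow meters.
- **Cover:** The force rose to about 17 N when pushing at each end stop. The handle travelled about 152 mm between the stops, against the nominal 150 mm. The pictures show the cover's front edge at the front wall.
- **Surroundings:** The lamp, beaker, multimeter, junction box and red look-alikes look unmoved in the last pictures, though I did not measure them. The gripper is clear of everything.

**What did not go cleanly**
- **Tool tilt:** The tool slowly tipped as it moved, up to about 15°, and the interface has no command to correct that. I straightened it by pressing the closed fingertips against the inside of the case's front wall at about 10–14 N.
- **Placing tilt:** Because of the same tilt, each item touched down with its far end first, so its near end settled a few millimetres (about 4 mm) when I let go.
- **Height readings:** Early on, the scene and side cameras disagreed by about 3 mm in height, so I relied on the wrist camera's depth instead.

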